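# Empty the sorting tray through its slide gate

## Task

Push the sorting tray's slide gate fully open, sweep the three loose hex nuts along the tray floor and out through the gate with the fingertips, so that they drop into the parts bin below, then push the gate fully shut again. Nothing is picked up: the nuts are only pushed along the floor and never lifted. Leave the bearing and the upright bolt in the tray, the bin, and the things round the tray where they are.

Things in the scene. Friction and masses are not known exactly. Their poses are not given: they have to be found in the camera images.
- sorting_tray: Grey sheet-metal sorting tray on four short legs, fixed to the bench. Origin: on the bench (z = 0) below the middle of its gate; x runs from the gate back into the tray (away from the robot), y to the left. Its flat floor is 60 mm above the bench and spans x = 10 to 188 mm, y = -150 to 150 mm inside the walls; their rim is 27 mm above the floor
- opening (a point): Middle of the 64 mm wide opening in the tray's front wall (y = -32 to 32 mm, wall at x = 6 to 10 mm), at floor level, at x = 8 mm in the tray's frame. Two upright deflector strips, 21 mm high, run straight from its two sides (x 10, y +-32 mm) to the side walls (x 90, y +-150 mm) and form a funnel towards it. Frame parallel to the tray's
- lip_edge (a point): Middle of the free front edge of the discharge lip, at floor level, at x = -22 mm in the tray's frame. The lip is the floor's level continuation out of the opening, with no step, 64 mm wide between two cheeks 18 mm high; what is pushed past the edge drops into the parts bin. Frame parallel to the tray's
- gate (a joint): Slide gate: an upright steel plate, 20 mm high and 4 mm thick, in the plane x = 0 of the tray, which shuts the opening. Value in m: 0 is fully shut, 0.070 fully open, each at a stop. It opens along the tray's +y (to the left) and stays where it is left; sliding it takes about 2 to 3 N. It may start up to 8 mm ajar
- gate_tab (a point): Middle of the gate's push tab, an upright flat steel tab with a black rubber cap at the gate's left end: 6 to 9 mm thick along the tray's y, 26 to 30 mm wide along its x, from 10 to 63 mm above the tray floor. This point is 45 mm above the floor and moves with the gate. Either side of the tab the space higher than 30 mm above the floor is free for a fingertip
- nut1_center (a point): Centre of a loose steel hex nut lying flat on the tray floor, in the left part of the tray: 24 mm across the flats, 28 mm across the corners, 13 mm high, 35 g, 16 mm bore
- nut2_center (a point): Centre of a second, equal nut, in the right part of the tray
- nut3_center (a point): Centre of a third, equal nut, in the middle of the funnel, before the gate
- parts_bin: Loose open dark steel parts tray, used as the bin: 66 x 110 x 45 mm outside (long side along its y), walls and floor 2 mm, standing on the bench in front of the gate, just under the edge of the discharge lip. Origin: centre of its underside
- bearing: Ball bearing lying flat at the back of the tray, 52 mm diameter, 15 mm high; it stays there. Origin: centre of its underside
- bolt: Hex bolt standing upright on its head at the back of the tray beside the bearing, head 24 x 27 mm, 50 mm tall; it stays there. Bearing and bolt may be either way round. Origin: centre of its underside
- screwdriver: Yellow-handled screwdriver lying on the bench to the right of the tray, 185 x 27 x 28 mm, bystander. Origin: centre of its underside
- tape: Black roll of tape lying on the bench to the right of the tray, 62 mm diameter, 19 mm high, bystander. Origin: centre of its underside
- oil_can: Grey-green pump oil can, 68 x 163 x 237 mm, standing to the left of the tray, bystander. Origin: centre of its underside
There are look-alikes about, which are no part of the job. What is meant by the parts_bin is not pink or purple, and is the larger of those in its own colour.

How it is judged:
By the outcome, as a careful person would: the job done as asked, in the order asked, and still so for the second after the job is handed in, with the robot touching nothing.
It also fails if it takes over 72 s, if anything falls off the work surface, if the arm or the gripper's body presses on something with over 40 N, if the wrist force passes 120 N, or if a joint passes its speed limit or range.

## Robot

A 6-joint arm with a two-finger parallel gripper is mounted at the origin on a cart in front of the work surface, level with it; the furniture and walls round the work are solid. World frame = base frame: x ahead of the robot, y to its left, z up, the work surface at z = 0. Lengths are in m, angles in degrees, forces in N, time in s.
With the tool pointing down it reaches from about 0.35 to 0.875 m from the base axis. Payload 4.2 kg.
Tool frame: the origin (TCP) lies midway between the tips of the shut fingers; the grasp point (between the pads) lies 19 mm behind it; z points along the fingers, y is the line along which they close (so a half turn about z gives the same grasp; the last joint's range is limited). The gripper opens to 87 mm and grips with 3 to 60 N. Pads are 19 mm wide; open, the fingers measure 117 mm over their backs; the gripper's body (75 mm by 190 mm) begins 51 mm behind the grasp point.
Start: joints at [-56.115, 22.042, 0.453, 0, -68.411, -14.817], TCP at [0.204, -0.591, 0.196] pointing down, gripper open.
Joint ranges: [-179.83, 179.83], [-69.29, 118.12], [-61.27, 80.66], [-181.25, 117.63], [-171.15, -9.14], [-177.46, 177.46]. Speed limits (degrees/s): [159.86, 159.86, 180, 180, 180, 180].

## Interface

Orientations are given as a 3x3 rotation matrix whose columns are the frame's x, y, z axes.
In Python, from station import sense, capture, camera_params, finish_job gives the robot as it stands.
- The arm moves only by the tool drive_tool, never from a script. Its argument "rows" is a list of rows, each an object of numbers: "tx", "ty", "tz": the shift along the tool's x, y, z in cm; "ax", "ay", "az": the turn, a rotation vector about the tool's x, y, z in rad; "claw": the finger opening in cm, from 0 to 8.7. In form: [{"tx": .., "ty": .., "tz": .., "ax": .., "ay": .., "az": .., "claw": ..}, ...]. A call has 1 to 10 rows; each row shifts and turns the commanded pose from where the row before left it, along the tool's axes as they then stand; what a row does not reach is not made up. A row lasts 1/12 s, in which the tool goes at most 41.7 mm and 7.16 degrees, less where a joint would pass 70% of its speed; a pose out of reach is approached as far as the arm can. A call with a gripper value outside its range is refused whole. The fingers move at their own pace and stop on an object; the grip force is fixed at half the most. Time passes only in rows, so rows that do not move let the fingers close. It gives the time, the measured TCP pose, the force, the opening and the grip force at its end, in the units of the state.
- sense(): the state, without advancing time (a new reading comes with each control period).
- capture(name): name is "side" or "top"; returns (picture, depth): 480x640x3 uint8, red, green, blue; 480x640 float32, m along the optical axis (not along the pixel's ray), 0 where there is no reading.
- camera_params(name): a dict with "intrinsics" (3x3 intrinsics, pixels), "R" (3x3) and "t" (3): a world point X has camera coordinates R X + t. Camera axes: x right, y down, z forward; pixel columns grow to the right and rows downward; lengths in m; the calibration is good to about 2 mm. A picture is of the moment at which its call begins. camera_params takes no time and is no camera call.
- finish_job(): hands the job in; it is judged then, once.
The state is a dict: "time_s": time; "joints": joint angles; "joint_velocities": joint speeds; "effort": joint torques, N m; "tcp_pos": TCP position; "ee_rot": TCP orientation; "wrist_force": force on the tool from outside, world axes, zero at the start; "moment": the same for the moment, N m; "gripper_width": opening from 0.0 (shut) to 1.0 (fully open); "gripper_force": force on a finger pad.
Only numpy, scipy, OpenCV 4.12 (cv2) and the standard library are available. Lean on these libraries where they do the work, as an engineer would, in place of code of your own. Each camera call takes 0.05 s, during which the arm holds its last target. There are 200 camera calls.

## Working session

There is one attempt and no reset: what is moved stays moved. The work goes in short steps, Python scripts to look and compute and a tool call to move; the robot and the scene stay as the last step left them, time stands still between calls to the robot, and variables do not carry over. Pictures are saved under pics/ and viewed, at most 10 in all, crops included, and the job is handed in when it is done.

Besides the shell and the picture viewer there is one more tool, called after "Emit:" as name([rows], argument=value, ...), one row to a line, values as JSON. drive_tool: Moves the arm, as the interface text tells. Its arguments: {"type":"object","properties":{"rows":{"type":"array"}},"required":["rows"]}

```bash
mkdir -p pics
cat > h.py <<'E'
import numpy as np,cv2,json
from station import sense,capture,camera_params,finish_job
def cam(n):
    p=camera_params(n);return [np.array(p[k],float) for k in("intrinsics","R","t")]
def ray(n,u,v,z):
    K,R,t=cam(n);c=-R.T@t;d=R.T@np.linalg.inv(K)@[u,v,1.];return c+d*(z-c[2])/d[2]
def proj(n,X):
    K,R,t=cam(n);p=K@(R@np.array(X,float)+t);return p[:2]/p[2]
def snap(n,f):
    im,d=capture(n);cv2.imwrite(f"pics/{f}.png",cv2.cvtColor(im,cv2.COLOR_RGB2BGR));np.save(f"pics/{f}.npy",d);return im,d
E
python3 - <<'E'
from h import *
for n in("side","top"):
    snap(n,n+"0");K,R,t=cam(n);print(n,K.tolist(),(-R.T@t).round(3),R.round(2).tolist())
s=sense();print(s['time_s'],s['tcp_pos'],np.round(s['ee_rot'],3).tolist(),s['gripper_width'])
E
```

```text
side [[459.2323327220093, 0.0, 322.79281595949624], [0.0, 459.2323327220093, 236.5506262523551], [0.0, 0.0, 1.0]] [0.431 0.831 0.735] [[-0.99, -0.13, 0.01], [-0.09, 0.62, -0.78], [0.1, -0.77, -0.63]]
top [[572.1950217045581, 0.0, 312.7852873900247], [0.0, 572.1950217045581, 243.96023798729698], [0.0, 0.0, 1.0]] [0.279 0.038 1.388] [[-0.02, -1.0, 0.0], [-0.98, 0.02, -0.19], [0.19, -0.01, -0.98]]
0.1 [ 0.20399066 -0.59015968  0.19523902] [[-0.945, -0.327, -0.001], [-0.327, 0.945, 0.002], [0.0, 0.002, -1.0]] 0.9965908893672497
```

View pics/top0.png

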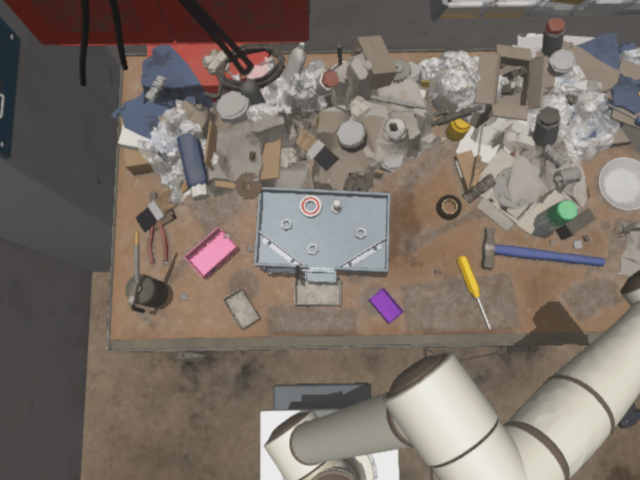

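View pics/side0.png

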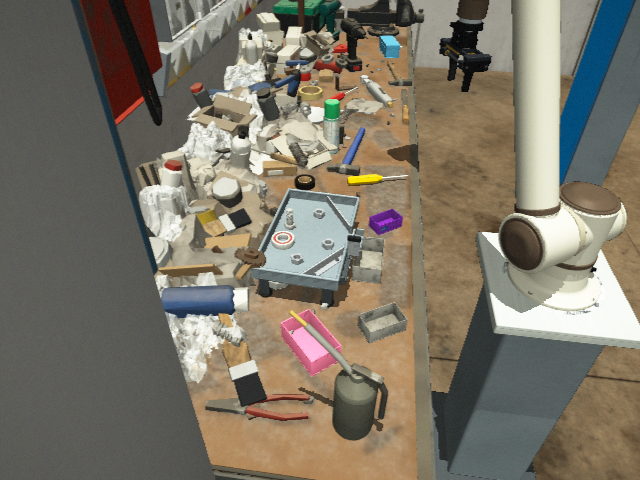

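The top view shows the tray at px (255–390, 190–272), with nuts at (286,224), (361,233) and (312,249), the bearing at (310,206) and the bolt at (337,207).

Bin candidates are grey (318,292) under the lip, the smaller grey one (242,309), pink (211,253) and purple (386,306). I choose the one at (318,292): it is grey, the larger of the two greys, and under the lip. Next I'll check it in a close crop.

Run:
```python
from h import *
im=cv2.imread("pics/top0.png")[180:315,240:400]
cv2.imwrite("pics/crop0.png",cv2.resize(im,None,fx=4.4,fy=4.4,interpolation=cv2.INTER_CUBIC))
im=cv2.imread("pics/side0.png")[180:300,250:400]
cv2.imwrite("pics/crop1.png",cv2.resize(im,None,fx=4.8,fy=4.8,interpolation=cv2.INTER_CUBIC))
```

```text
(no output)
```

View pics/crop0.png

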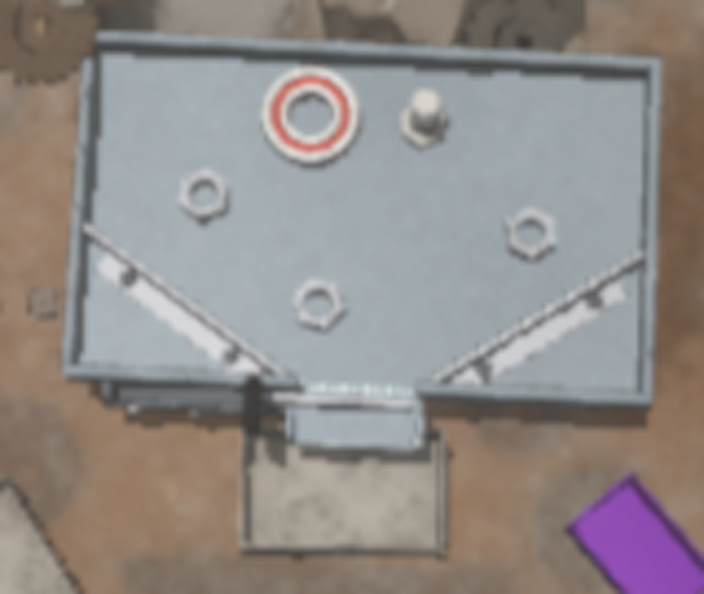

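View pics/crop1.png

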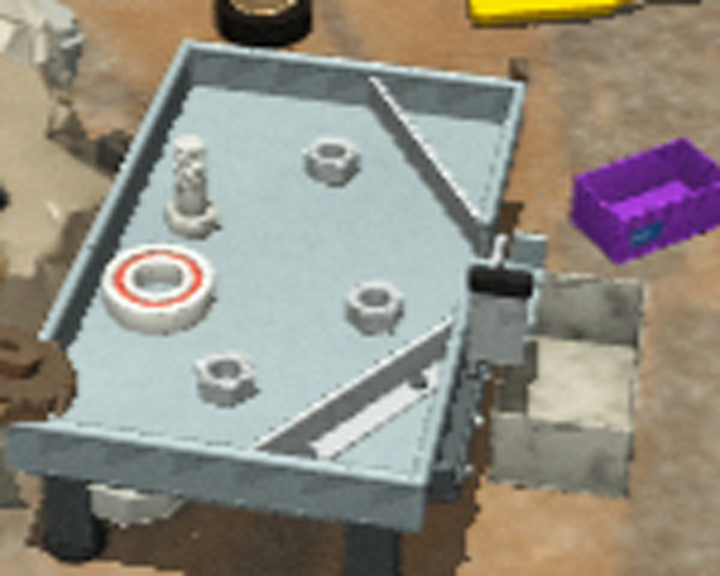

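The crop confirms the bin, grey with its centre at crop (345,497), under the lip. The nuts are at (204,194), (318,305) and (531,233). The gate is nearly shut, with its black tab at about (253,400) in the top crop and (503,280) in the side crop.

```bash
cat >> h.py <<'E'
def c0(u,v,z): return ray("top",240+(u+.5)/4.4-.5,180+(v+.5)/4.4-.5,z)
E
python3 - <<'E'
from h import *
# rim outer corners
P=np.array([c0(*p,.087)[:2] for p in[(96,36),(661,62),(649,403),(66,376)]])
print(P.round(4).tolist(), [np.linalg.norm(P[i]-P[(i+1)%4]).round(4) for i in range(4)])
T=np.array([[192,154],[192,-154],[6,-154],[6,154]])/1000
A=T-T.mean(0);B=P-P.mean(0)
th=np.arctan2((A[:,0]*B[:,1]-A[:,1]*B[:,0]).sum(),(A*B).sum())
R=np.array([[np.cos(th),-np.sin(th)],[np.sin(th),np.cos(th)]])
o=P.mean(0)-R@T.mean(0);print("yaw",np.degrees(th),"o",o,"res",(P-(T@R.T+o)).round(4).tolist())
def tr(p):return (R.T@(np.array(p)[:2]-o)*1000).round(1)
for n,p,z in[("n1",(204,194),.073),("n2",(531,233),.073),("n3",(318,305),.073),("bear",(311,113),.075),("lipL",(287,445),.06),("lipR",(420,450),.06),("stripL",(300,378),.081),("stripR",(433,382),.081),("bolt",(425,97),.11),("tab",(253,400),.12),("binFL",(243,550),.045),("binFR",(442,552),.045)]:
    w=c0(*p,z);print(n,w.round(4)[:2],tr(w))
for n,p,z in[("n1",(225,372),.073),("n2",(331,155),.073),("n3",(374,300),.073),("tabtop far/near",(470,268),.123),("tabtop",(538,275),.123)]:
    w=ray("side",250+(p[0]+.5)/4.8-.5,180+(p[1]+.5)/4.8-.5,z);print("side",n,w.round(4)[:2],tr(w))
np.savez("tray.npz",R=R,o=o)
d=np.load("pics/top0.npy")
print(d[int(180+400/4.4)-3:int(180+400/4.4)+6,294:303].round(3))
E
```

```text
[[0.6683, 0.149], [0.6491, -0.1535], [0.4649, -0.1395], [0.4841, 0.1646]] [np.float64(0.3032), np.float64(0.1847), np.float64(0.3047), np.float64(0.1849)]
yaw -3.8772306842317703 o [0.46782932 0.01182012] res [[-0.0015, -0.0035], [0.0001, 0.0013], [0.0015, 0.0027], [-0.0002, -0.0005]]
n1 [0.5837 0.0923] [110.2  88.2]
n2 [ 0.5596 -0.0822] [ 97.9 -87.6]
n3 [0.5223 0.0322] [52.9 24.1]
bear [0.627  0.0343] [157.3  33.2]
lipL [0.4494 0.0499] [-21.   36.7]
lipR [ 0.4456 -0.0206] [-20.  -33.9]
stripL [0.482  0.0424] [12.1 31.4]
stripR [ 0.4787 -0.0274] [ 13.5 -38.4]
bolt [ 0.6255 -0.0255] [159.8 -26.6]
tab [0.465  0.0663] [-6.5 54.1]
binFL [0.3955 0.0742] [-76.4  57.3]
binFR [ 0.3927 -0.0317] [-72.  -48.5]
side n1 [0.5804 0.0958] [106.7  91.4]
side n2 [ 0.5567 -0.0772] [ 94.7 -82.8]
side n3 [0.5202 0.0351] [50.7 26.8]
side tabtop far/near [0.4742 0.0668] [ 2.6 55.3]
side tabtop [0.4439 0.0672] [-27.6  53.7]
[[1.331 1.283 1.279 1.276 1.279 1.328 1.334 1.329 1.329]
 [1.341 1.277 1.277 1.277 1.279 1.344 1.339 1.348 1.342]
 [1.343 1.274 1.274 1.277 1.28  1.32  1.317 1.32  1.32 ]
 [1.347 1.276 1.282 1.276 1.279 1.322 1.321 1.317 1.322]
 [1.344 1.278 1.278 1.275 1.277 1.343 1.336 1.34  1.334]
 [1.33  1.278 1.276 1.276 1.274 1.329 1.328 1.334 1.333]
 [1.338 1.274 1.276 1.274 1.278 1.336 1.333 1.33  1.334]
 [1.395 1.275 1.274 1.278 1.273 1.401 1.401 1.396 1.397]
 [1.399 1.275 1.275 1.271 1.278 1.401 1.396 1.4   1.4  ]]
```

Emit:
drive_tool([
  {"az": 0.1,"claw": 0},
  {"az": 0.1,"claw": 0},
  {"az": 0.1,"claw": 0},
  {"az": 0.098,"claw": 0},
  {"tx": -1.05,"ty": 3.2,"claw": 0},
  {"tx": -1.05,"ty": 3.2,"claw": 0},
  {"tx": -1.05,"ty": 3.2,"claw": 0},
  {"tx": -1.05,"ty": 3.2,"claw": 0},
  {"tx": -1.05,"ty": 3.2,"claw": 0},
  {"tx": -1.05,"ty": 3.2,"claw": 0},
])

```text
invalid input at $.rows[0]: expected keys tx, ty, tz, ax, ay, az, claw
```

Emit:
drive_tool([
  {"tx": -1.05,"ty": 3.2,"claw": 0},
  {"tx": -1.05,"ty": 3.2,"claw": 0},
  {"tx": -1.05,"ty": 3.2,"claw": 0},
  {"tx": -1.05,"ty": 3.2,"claw": 0},
  {"tx": -1.05,"ty": 3.2,"claw": 0},
  {"tx": -1.05,"ty": 3.2,"claw": 0},
  {"tx": -1.05,"ty": 3.2,"claw": 0},
  {"tx": -1.05,"ty": 3.2,"claw": 0},
  {"tx": -1.05,"ty": 3.2,"claw": 0},
  {"tx": -1.05,"ty": 3.2,"claw": 0},
])

```text
invalid input at $.rows[0]: expected keys tx, ty, tz, ax, ay, az, claw
```

Emit:
drive_tool([
  {"tx": -1.05,"ty": 1.6,"claw": 0},
  {"tx": -1.05,"ty": 1.6,"claw": 0},
  {"ty": 1.6,"claw": 0},
  {"ty": 1.6,"claw": 0},
  {"claw": 0},
  {"claw": 0},
])

```text
invalid input at $.rows[0]: expected keys tx, ty, tz, ax, ay, az, claw
```

Emit:
drive_tool([
  {"tx": 0,"ty": 0,"tz": 0,"ax": 0,"ay": 0,"az": 0.1,"claw": 0},
  {"tx": 0,"ty": 0,"tz": 0,"ax": 0,"ay": 0,"az": 0.1,"claw": 0},
  {"tx": 0,"ty": 0,"tz": 0,"ax": 0,"ay": 0,"az": 0.1,"claw": 0},
  {"tx": 0,"ty": 0,"tz": 0,"ax": 0,"ay": 0,"az": 0.098,"claw": 0},
  {"tx": -1.05,"ty": 3.2,"tz": 0,"ax": 0,"ay": 0,"az": 0,"claw": 0},
  {"tx": -1.05,"ty": 3.2,"tz": 0,"ax": 0,"ay": 0,"az": 0,"claw": 0},
  {"tx": -1.05,"ty": 3.2,"tz": 0,"ax": 0,"ay": 0,"az": 0,"claw": 0},
  {"tx": -1.05,"ty": 3.2,"tz": 0,"ax": 0,"ay": 0,"az": 0,"claw": 0},
  {"tx": -1.05,"ty": 3.2,"tz": 0,"ax": 0,"ay": 0,"az": 0,"claw": 0},
  {"tx": -1.05,"ty": 3.2,"tz": 0,"ax": 0,"ay": 0,"az": 0,"claw": 0},
])

```text
time_s: 0.93
tcp_pos: [0.2796, -0.4015, 0.1958]
ee_rot: [[-0.998, 0.066, -0.001], [0.066, 0.998, 0.001], [0.001, 0.001, -1.0]]
wrist_force: [0.2, 0.5, 0.0]
gripper_width: 0.328
gripper_force: 0.0
```

Emit:
drive_tool([
  {"tx": -1.05,"ty": 3.2,"tz": 0,"ax": 0,"ay": 0,"az": 0,"claw": 0},
  {"tx": -1.05,"ty": 3.2,"tz": 0,"ax": 0,"ay": 0,"az": 0,"claw": 0},
  {"tx": -1.05,"ty": 3.2,"tz": 0,"ax": 0,"ay": 0,"az": 0,"claw": 0},
  {"tx": -1.05,"ty": 3.2,"tz": 0,"ax": 0,"ay": 0,"az": 0,"claw": 0},
  {"tx": -1.05,"ty": 3.2,"tz": 0,"ax": 0,"ay": 0,"az": 0,"claw": 0},
  {"tx": -1.05,"ty": 3.2,"tz": 0,"ax": 0,"ay": 0,"az": 0,"claw": 0},
  {"tx": -1.05,"ty": 3.2,"tz": 0,"ax": 0,"ay": 0,"az": 0,"claw": 0},
  {"tx": -1.05,"ty": 3.2,"tz": 0,"ax": 0,"ay": 0,"az": 0,"claw": 0},
  {"tx": -1.05,"ty": 3.2,"tz": 0,"ax": 0,"ay": 0,"az": 0,"claw": 0},
  {"tx": -1.05,"ty": 3.2,"tz": 0,"ax": 0,"ay": 0,"az": 0,"claw": 0},
])

```text
time_s: 1.77
tcp_pos: [0.4052, -0.089, 0.1962]
ee_rot: [[-0.998, 0.065, 0.0], [0.065, 0.998, 0.0], [-0.0, 0.0, -1.0]]
wrist_force: [0.2, -0.5, 0.3]
gripper_width: 0.008
gripper_force: 0.0
```

Emit:
drive_tool([
  {"tx": -1.05,"ty": 3.2,"tz": 0,"ax": 0,"ay": 0,"az": 0,"claw": 0},
  {"tx": -1.05,"ty": 3.2,"tz": 0,"ax": 0,"ay": 0,"az": 0,"claw": 0},
  {"tx": -1.05,"ty": 3.2,"tz": 0,"ax": 0,"ay": 0,"az": 0,"claw": 0},
  {"tx": -1.05,"ty": 3.2,"tz": 0,"ax": 0,"ay": 0,"az": 0,"claw": 0},
  {"tx": 0,"ty": 0,"tz": 0,"ax": 0,"ay": 0,"az": 0,"claw": 0},
  {"tx": 0,"ty": 0,"tz": 0,"ax": 0,"ay": 0,"az": 0,"claw": 0},
])

```text
time_s: 2.27
tcp_pos: [0.4554, 0.0356, 0.1956]
ee_rot: [[-0.998, 0.062, -0.001], [0.062, 0.998, -0.0], [0.001, -0.0, -1.0]]
wrist_force: [0.6, 1.1, -0.3]
gripper_width: 0.004
gripper_force: 0.0
```

```bash
cat >> h.py <<'E'
_t=np.load("tray.npz")
def tr(p):return (_t["R"].T@(np.array(p)[:2]-_t["o"])*1000).round(1)
def st():
    s=sense();R=np.array(s['ee_rot']);a=_t["R"];y=np.degrees(np.arctan2(*(R[:2,1]@a)[::1]))
    print(round(s['time_s'],2),"tray",tr(s['tcp_pos']),"z",round(s['tcp_pos'][2],4),"yaw off",-y.round(2),"F",np.round(s['wrist_force'],1),"w",s['gripper_width'],R[2].round(3))
E
python3 -c "
from h import *
st();a,d=snap('top','t1');b,_=snap('side','s1')
x=np.vstack([cv2.resize(q[v:v+110,u:u+260],None,fx=2.6,fy=2.6,interpolation=cv2.INTER_CUBIC) for q,u,v in((a,220,190),(b,200,190))])
cv2.imwrite('pics/v1.png',x[:,:,::-1])"
```

```text
2.27 tray [-14.   22.9] z 0.1956 yaw off 0.3 F [ 0.6  1.1 -0.3] w 0.003807349918693517 [ 0.001 -0.    -1.   ]
```

View pics/v1.png

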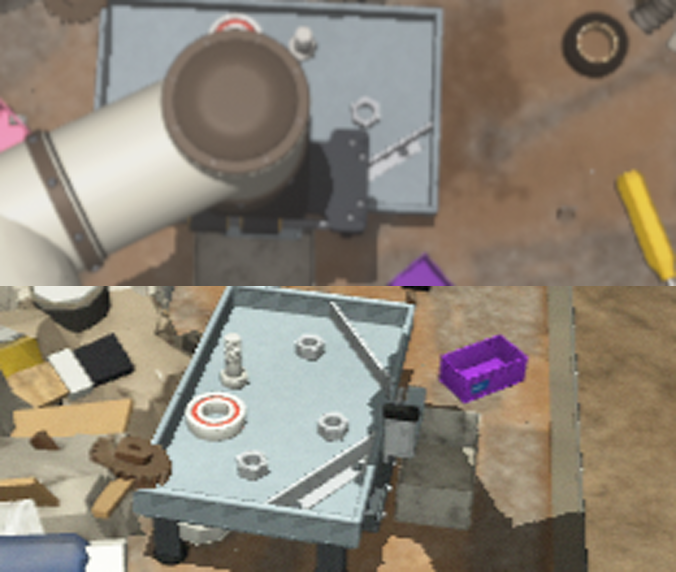

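The side view shows the tab at about (403,411), with its sides clear. The gripper is just above the crop. I'll go down beside the tab and push it left.

Emit:
drive_tool([
  {"tx": 0,"ty": 0,"tz": 2.5,"ax": 0,"ay": 0,"az": 0,"claw": 0},
  {"tx": 0,"ty": 0,"tz": 2.5,"ax": 0,"ay": 0,"az": 0,"claw": 0},
  {"tx": 0,"ty": 0,"tz": 2.5,"ax": 0,"ay": 0,"az": 0,"claw": 0},
  {"tx": 0,"ty": 0,"tz": 2.2,"ax": 0,"ay": 0,"az": 0,"claw": 0},
  {"tx": 0,"ty": 0,"tz": 0,"ax": 0,"ay": 0,"az": 0,"claw": 0},
  {"tx": 0,"ty": 1,"tz": 0,"ax": 0,"ay": 0,"az": 0,"claw": 0},
  {"tx": 0,"ty": 1,"tz": 0,"ax": 0,"ay": 0,"az": 0,"claw": 0},
  {"tx": 0,"ty": 1,"tz": 0,"ax": 0,"ay": 0,"az": 0,"claw": 0},
  {"tx": 0,"ty": 1,"tz": 0,"ax": 0,"ay": 0,"az": 0,"claw": 0},
])

```text
time_s: 3.12
tcp_pos: [0.4591, 0.0757, 0.1008]
ee_rot: [[-0.998, 0.065, 0.003], [0.065, 0.998, 0.002], [-0.003, 0.002, -1.0]]
wrist_force: [1.0, -0.3, 0.1]
gripper_width: 0.007
gripper_force: 0.0
```

```bash
python3 -c "
from h import *
st();b,_=snap('side','s2')
cv2.imwrite('pics/v2.png',cv2.resize(b[150:300,270:420],None,fx=3.5,fy=3.5,interpolation=cv2.INTER_CUBIC)[:,:,::-1])"
```

```text
3.12 tray [-13.   63.2] z 0.1008 yaw off 0.15 F [ 1.  -0.3  0.1] w 0.006813673467198811 [-0.003  0.002 -1.   ]
```

View pics/v2.png

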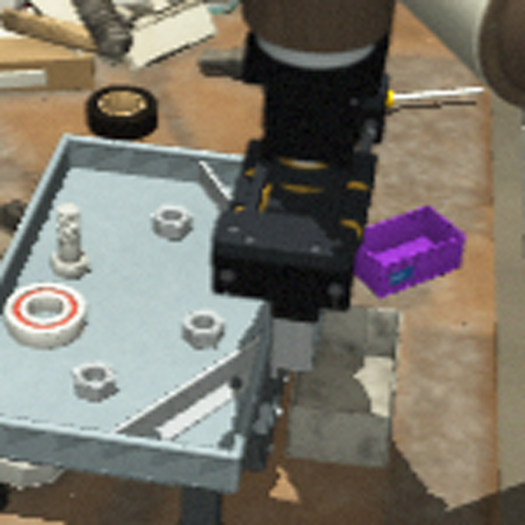

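```bash
cat >> h.py <<'E'
def cloud(n,d):
    K,R,t=cam(n);v,u=np.nonzero(d>0);z=d[v,u];p=np.linalg.inv(K)@np.vstack([u*z,v*z,z]);w=(R.T@(p-t[:,None])).T
    q=w.copy();q[:,:2]=(w[:,:2]-_t["o"])@_t["R"];return q*1000,u,v
E
python3 - <<'E'
from h import *
for f,n in(("top0","top"),("side0","side"),("s2","side")):
    q,u,v=cloud(n,np.load(f"pics/{f}.npy"))
    m=(abs(q[:,0]+12)<25)&(q[:,1]>20)&(q[:,1]<110)&(q[:,2]>90)&(q[:,2]<135)
    a=q[m];print(f,len(a),np.percentile(a,[2,25,50,75,98],axis=0).round(0).tolist(), (u[m].min(),u[m].max(),v[m].min(),v[m].max()) if len(a) else "")
d=cv2.absdiff(cv2.imread("pics/side0.png"),cv2.imread("pics/s2.png")).sum(2)
print(d[236:262:2,344:366:2])
st()
E
```

```text
top0 62 [[-21.0, 50.0, 91.0], [-15.0, 54.0, 120.0], [-6.0, 56.0, 123.0], [3.0, 58.0, 124.0], [12.0, 100.0, 127.0]] (np.int64(276), np.int64(301), np.int64(264), np.int64(278))
side0 170 [[-24.0, 52.0, 91.0], [-18.0, 56.0, 100.0], [-11.0, 57.0, 110.0], [-4.0, 58.0, 119.0], [3.0, 60.0, 123.0]] (np.int64(347), np.int64(360), np.int64(235), np.int64(249))
s2 146 [[-24.0, 55.0, 91.0], [-18.0, 57.0, 98.0], [-11.0, 58.0, 107.0], [-5.0, 59.0, 116.0], [3.0, 74.0, 134.0]] (np.int64(347), np.int64(360), np.int64(237), np.int64(249))
[[ 29 364  98  89 116  98 185 191 372 521 378]
 [244 312  19  60  44  39  93  88  64 288 227]
 [318 320  59   6  10   6  24  19   8 161  72]
 [322 327  43   7  17  50  34   4 259 131  76]
 [265 303  73  27  35   6  32   7 284  53  58]
 [273 298  57  37  58   3   4   1 281  45  45]
 [234 194  27  52  43  25  37  37  78  26  39]
 [289 120  60  22  35  32  29  34 220 220 180]
 [304  56  36  33  32  38  24  35   7 234 299]
 [284   1  63  42  32  23  42  17   8 244 320]
 [194   6  26 214   5   4   8   2   6 235 326]
 [114 131   8 164   7  11   4   1   5 234 303]
 [ 50 131 164 108  17   1  14   2 246 296 318]]
3.17 tray [-12.7  64.4] z 0.1006 yaw off 0.24 F [ 0.4  1.3 -0.1] w 0.006770543798792519 [-0.003  0.002 -1.   ]
```

Run:
```python
from h import *
st()
b,d=snap('side','s3');q,u,v=cloud("side",d)
for z0,z1 in((90,105),(105,120),(120,135),(135,150),(150,165),(165,180),(180,200),(200,230)):
    m=(abs(q[:,0]+12)<70)&(q[:,1]>-60)&(q[:,1]<190)&(q[:,2]>z0)&(q[:,2]<z1);a=q[m]
    if len(a):print(z0,len(a),np.percentile(a[:,:2],[3,50,97],axis=0).round(0).tolist())
a,d=snap('top','t3');q,u,v=cloud("top",d)
for z0,z1 in((90,110),(110,130),(130,160),(160,180),(180,200),(200,230)):
    m=(abs(q[:,0]+12)<70)&(q[:,1]>-60)&(q[:,1]<190)&(q[:,2]>z0)&(q[:,2]<z1);c=q[m]
    if len(c):print("top",z0,len(c),np.percentile(c[:,:2],[3,50,97],axis=0).round(0).tolist())
x=np.hstack([cv2.resize(p[v:v+130,u:u+130],None,fx=3,fy=3,interpolation=cv2.INTER_CUBIC) for p,u,v in((a,250,200),(b,290,180))])
cv2.imwrite('pics/v3.png',x[:,:,::-1]);st()
```

```text
3.17 tray [-12.7  64.4] z 0.1006 yaw off 0.24 F [ 0.4  1.3 -0.1] w 0.006770543798792519 [-0.003  0.002 -1.   ]
90 65 [[-23.0, 54.0], [-11.0, 57.0], [0.0, 60.0]]
105 44 [[-24.0, 55.0], [-11.0, 57.0], [3.0, 60.0]]
120 30 [[-23.0, 58.0], [-12.0, 73.0], [-0.0, 75.0]]
135 1 [[-22.0, 77.0], [-22.0, 77.0], [-22.0, 77.0]]
180 55 [[-47.0, -16.0], [-16.0, 151.0], [24.0, 152.0]]
200 925 [[-49.0, -15.0], [-19.0, 97.0], [24.0, 158.0]]
top 90 6 [[8.0, -55.0], [11.0, -43.0], [13.0, -40.0]]
top 200 232 [[-47.0, -18.0], [-42.0, 47.0], [23.0, 93.0]]
3.27 tray [-13.6  62.8] z 0.1 yaw off 0.25 F [-0.5 -0.1 -0.1] w 0.0027425884642866844 [-0.001  0.001 -1.   ]
```

View pics/v3.png

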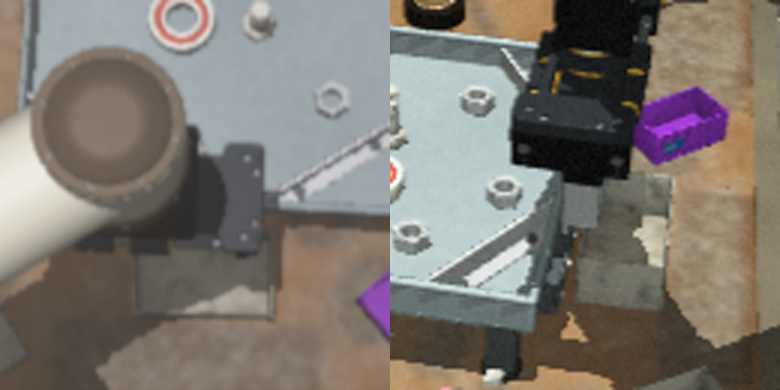

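The tab hasn't moved: the side view still shows it at full-frame px (354,248). The depth says the finger bottom is at z≈0.122, about 2 cm above the reported TCP, so the finger passed over the tab. I'll back off, turn the tool 90° so the side camera sees the fingertip, and measure.

Emit:
drive_tool([
  {"tx": 0,"ty": 0,"tz": -2,"ax": 0,"ay": 0,"az": 0,"claw": 0},
  {"tx": 0,"ty": 0,"tz": -2,"ax": 0,"ay": 0,"az": 0,"claw": 0},
  {"tx": 0,"ty": -2.5,"tz": 0,"ax": 0,"ay": 0,"az": 0,"claw": 0},
  {"tx": 0,"ty": -2.5,"tz": 0,"ax": 0,"ay": 0,"az": 0.12,"claw": 0},
  {"tx": 0,"ty": 0,"tz": 0,"ax": 0,"ay": 0,"az": 0.12,"claw": 0},
  {"tx": 0,"ty": 0,"tz": 0,"ax": 0,"ay": 0,"az": 0.12,"claw": 0},
  {"tx": 0,"ty": 0,"tz": 0,"ax": 0,"ay": 0,"az": 0.12,"claw": 0},
  {"tx": 0,"ty": 0,"tz": 0,"ax": 0,"ay": 0,"az": 0.12,"claw": 0},
  {"tx": 0,"ty": 0,"tz": 0,"ax": 0,"ay": 0,"az": 0.12,"claw": 0},
  {"tx": 0,"ty": 0,"tz": 0,"ax": 0,"ay": 0,"az": 0.12,"claw": 0},
])

```text
time_s: 4.1
tcp_pos: [0.4546, 0.0242, 0.1395]
ee_rot: [[-0.613, 0.79, 0.0], [0.79, 0.613, 0.0], [-0.0, 0.0, -1.0]]
wrist_force: [0.1, -0.1, -0.2]
gripper_width: 0.003
gripper_force: 0.0
```

Emit:
drive_tool([
  {"tx": 0,"ty": 0,"tz": 0,"ax": 0,"ay": 0,"az": 0.12,"claw": 0},
  {"tx": 0,"ty": 0,"tz": 0,"ax": 0,"ay": 0,"az": 0.12,"claw": 0},
  {"tx": 0,"ty": 0,"tz": 0,"ax": 0,"ay": 0,"az": 0.12,"claw": 0},
  {"tx": 0,"ty": 0,"tz": 0,"ax": 0,"ay": 0,"az": 0.12,"claw": 0},
  {"tx": 0,"ty": 0,"tz": 0,"ax": 0,"ay": 0,"az": 0.12,"claw": 0},
  {"tx": 0,"ty": 0,"tz": 0,"ax": 0,"ay": 0,"az": 0.12,"claw": 0},
  {"tx": 0,"ty": 0,"tz": 0,"ax": 0,"ay": 0,"az": 0,"claw": 0},
])

```text
time_s: 4.68
tcp_pos: [0.4709, -0.0602, 0.1253]
ee_rot: [[-0.05, 0.998, -0.025], [0.988, 0.054, 0.146], [0.147, -0.017, -0.989]]
wrist_force: [0.5, -0.8, -0.1]
gripper_width: 0.005
gripper_force: 0.0
```

Run:
```python
from h import *
st()
b,d=snap('side','s4');q,u,v=cloud("side",d)
for z0 in range(100,240,10):
    m=(abs(q[:,0]+12)<60)&(q[:,1]>-20)&(q[:,1]<80)&(q[:,2]>z0)&(q[:,2]<z0+10);a=q[m]
    if len(a):print(z0,len(a),np.percentile(a[:,:2],[3,50,97],axis=0).round(0).tolist())
cv2.imwrite('pics/v4.png',cv2.resize(b[140:290,280:430],None,fx=4,fy=4,interpolation=cv2.INTER_CUBIC)[:,:,::-1])
```

```text
4.68 tray [  7.9 -71.7] z 0.1253 yaw off -83.05 F [ 0.5 -0.8 -0.1] w 0.00469687847437228 [ 0.147 -0.017 -0.989]
100 43 [[-23.0, 54.0], [-11.0, 57.0], [1.0, 60.0]]
110 44 [[-25.0, 56.0], [-10.0, 58.0], [3.0, 60.0]]
120 39 [[-24.0, 51.0], [-11.0, 56.0], [2.0, 60.0]]
```

View pics/v4.png

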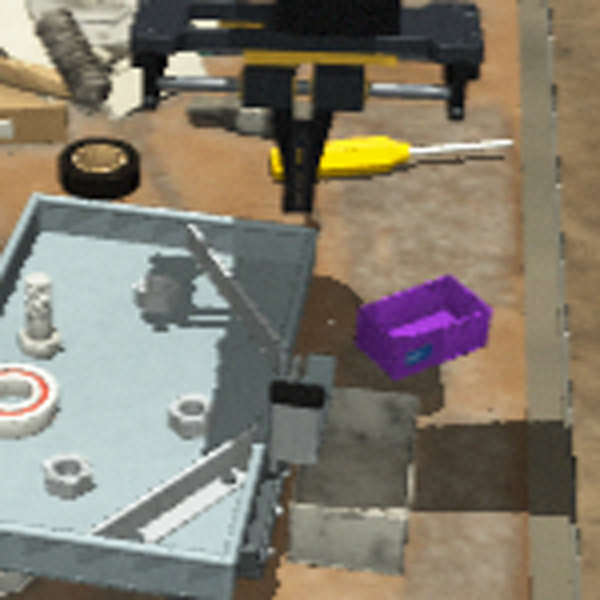

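Run:
```python
from h import *
s=sense();print(s['joints'],s['tcp_pos'],np.round(s['ee_rot'],3).tolist());st()
q,u,v=cloud("side",np.load("pics/s4.npy"))
m=(u>=280+270/4)&(u<=280+330/4)&(v>=140+110/4)&(v<=140+216/4)&(q[:,2]>90);a=q[m]
for z0 in range(90,230,10):
    b=a[(a[:,2]>z0)&(a[:,2]<z0+10)]
    if len(b):print(z0,len(b),np.percentile(b,[3,50,97],axis=0).round(0).tolist())
print(proj("side",s['tcp_pos']),"seen tip",(280+298/4,140+211/4))
```

```text
[   6.06839615   13.1547766   -20.33852976  -10.01107014  -57.44779056
 -177.40357569] [ 0.47077632 -0.05917091  0.12558819] [[-0.054, 0.998, -0.025], [0.988, 0.057, 0.145], [0.146, -0.017, -0.989]]
4.73 tray [  7.7 -70.6] z 0.1256 yaw off -82.85 F [-0.   0.4  0.1] w 0.005171846995305069 [ 0.146 -0.017 -0.989]
150 25 [[2.0, -70.0, 153.0], [9.0, -66.0, 156.0], [18.0, -62.0, 160.0]]
160 31 [[2.0, -73.0, 160.0], [11.0, -67.0, 165.0], [18.0, -64.0, 169.0]]
170 38 [[1.0, -78.0, 171.0], [11.0, -68.0, 176.0], [19.0, -66.0, 180.0]]
180 41 [[-0.0, -74.0, 180.0], [9.0, -70.0, 185.0], [20.0, -66.0, 190.0]]
190 62 [[-2.0, -89.0, 190.0], [12.0, -72.0, 196.0], [23.0, -67.0, 200.0]]
200 50 [[-4.0, -77.0, 200.0], [12.0, -72.0, 204.0], [26.0, -68.0, 210.0]]
210 19 [[-5.0, -78.0, 210.0], [2.0, -72.0, 212.0], [25.0, -69.0, 215.0]]
[354.00465476 201.33905886] seen tip (354.5, 192.75)
```

```bash
cat >> h.py <<'E'
from scipy.spatial.transform import Rotation as Ro
def turn(off=0.):  # rotvec (tool frame) to tool-down, tool y = tray y turned by off deg (ccw from above)
    Rc=np.array(sense()['ee_rot']);c=np.eye(3);c[:2,:2]=_t["R"]
    Rd=Ro.from_euler('z',off,degrees=True).as_matrix()@c@np.diag([-1.,1.,-1.])
    r=Ro.from_matrix(Rc.T@Rd).as_rotvec();print("rotvec",r.round(4),"rows",np.ceil(np.linalg.norm(r)/.12))
E
python3 -c "
from h import *
turn()"
```

```text
rotvec [ 0.0922 -0.132  -1.4445] rows 13.0
```

Emit:
drive_tool([
  {"tx": 0,"ty": 0,"tz": 0,"ax": 0.0071,"ay": -0.0102,"az": -0.111,"claw": 0},
  {"tx": 0,"ty": 0,"tz": 0,"ax": 0.0071,"ay": -0.0102,"az": -0.111,"claw": 0},
  {"tx": 0,"ty": 0,"tz": 0,"ax": 0.0071,"ay": -0.0102,"az": -0.111,"claw": 0},
  {"tx": 0,"ty": 0,"tz": 0,"ax": 0.0071,"ay": -0.0102,"az": -0.111,"claw": 0},
  {"tx": 0,"ty": 0,"tz": 0,"ax": 0.0071,"ay": -0.0102,"az": -0.111,"claw": 0},
  {"tx": 0,"ty": 0,"tz": 0,"ax": 0.0071,"ay": -0.0102,"az": -0.111,"claw": 0},
  {"tx": 0,"ty": 0,"tz": 0,"ax": 0.0071,"ay": -0.0102,"az": -0.111,"claw": 0},
  {"tx": 0,"ty": 0,"tz": 0,"ax": 0.0071,"ay": -0.0102,"az": -0.111,"claw": 0},
  {"tx": 0,"ty": 0,"tz": 0,"ax": 0.0071,"ay": -0.0102,"az": -0.111,"claw": 0},
  {"tx": 0,"ty": 0,"tz": 0,"ax": 0.0071,"ay": -0.0102,"az": -0.111,"claw": 0},
])

```text
time_s: 5.57
tcp_pos: [0.4709, -0.0563, 0.1264]
ee_rot: [[-0.925, 0.38, -0.023], [0.38, 0.925, 0.026], [0.031, 0.016, -0.999]]
wrist_force: [0.5, 0.3, -0.7]
gripper_width: 0.006
gripper_force: 0.0
```

Emit:
drive_tool([
  {"tx": 0,"ty": 0,"tz": 0,"ax": 0.0071,"ay": -0.0102,"az": -0.111,"claw": 0},
  {"tx": 0,"ty": 0,"tz": 0,"ax": 0.0071,"ay": -0.0102,"az": -0.111,"claw": 0},
  {"tx": 0,"ty": 0,"tz": 0,"ax": 0.0071,"ay": -0.0102,"az": -0.111,"claw": 0},
  {"tx": 0,"ty": 0,"tz": 0,"ax": 0,"ay": 0,"az": 0,"claw": 0},
])

```text
time_s: 5.9
tcp_pos: [0.4703, -0.0563, 0.1263]
ee_rot: [[-0.998, 0.06, 0.002], [0.06, 0.998, -0.001], [-0.002, -0.001, -1.0]]
wrist_force: [-0.8, -0.1, -0.3]
gripper_width: 0.002
gripper_force: 0.0
```

```bash
python3 -c "
from h import *
st();turn()"
```

```text
5.9 tray [  7.1 -67.8] z 0.1263 yaw off 0.43 F [-0.8 -0.1 -0.3] w 0.002019039208950705 [-0.002 -0.001 -1.   ]
rotvec [-0.0008  0.0017  0.0076] rows 1.0
```

Emit:
drive_tool([
  {"tx": 0.5,"ty": 2.3,"tz": 0,"ax": 0,"ay": 0,"az": 0.0076,"claw": 0},
  {"tx": 0.5,"ty": 2.3,"tz": 0,"ax": 0,"ay": 0,"az": 0,"claw": 0},
  {"tx": 0.5,"ty": 2.3,"tz": 0,"ax": 0,"ay": 0,"az": 0,"claw": 0},
  {"tx": 0.4,"ty": 2.3,"tz": 0,"ax": 0,"ay": 0,"az": 0,"claw": 0},
  {"tx": 0,"ty": 0,"tz": 1.7,"ax": 0,"ay": 0,"az": 0,"claw": 0},
  {"tx": 0,"ty": 0,"tz": 1.7,"ax": 0,"ay": 0,"az": 0,"claw": 0},
  {"tx": 0,"ty": 0,"tz": 1.7,"ax": 0,"ay": 0,"az": 0,"claw": 0},
  {"tx": 0,"ty": 0,"tz": 0,"ax": 0,"ay": 0,"az": 0,"claw": 0},
])

```text
time_s: 6.57
tcp_pos: [0.456, 0.0358, 0.0725]
ee_rot: [[-0.997, 0.074, -0.005], [0.074, 0.997, -0.002], [0.005, -0.003, -1.0]]
wrist_force: [-0.1, -0.6, -0.1]
gripper_width: 0.004
gripper_force: 0.0
```

Emit:
drive_tool([
  {"tx": 0,"ty": 1,"tz": 0,"ax": 0,"ay": 0,"az": 0,"claw": 0},
  {"tx": 0,"ty": 1,"tz": 0,"ax": 0,"ay": 0,"az": 0,"claw": 0},
  {"tx": 0,"ty": 1,"tz": 0,"ax": 0,"ay": 0,"az": 0,"claw": 0},
  {"tx": 0,"ty": 0.5,"tz": 0,"ax": 0,"ay": 0,"az": 0,"claw": 0},
  {"tx": 0,"ty": 0.5,"tz": 0,"ax": 0,"ay": 0,"az": 0,"claw": 0},
])

```text
time_s: 6.98
tcp_pos: [0.462, 0.0768, 0.0758]
ee_rot: [[-0.997, 0.071, 0.003], [0.071, 0.997, -0.0], [-0.003, -0.0, -1.0]]
wrist_force: [0.6, -2.1, 1.2]
gripper_width: 0.011
gripper_force: 1.1
```

```bash
python3 -c "
from h import *
st();b,d=snap('side','s5');q,u,v=cloud('side',d)
m=(abs(q[:,0]+12)<25)&(q[:,1]>35)&(q[:,1]<150)&(q[:,2]>92)&(q[:,2]<120);print(np.percentile(q[m],[5,50,95],axis=0).round(0).tolist());st()"
```

```text
6.98 tray [-10.2  64.5] z 0.0758 yaw off -0.21 F [ 0.6 -2.1  1.2] w 0.0106032447067282 [-0.003 -0.    -1.   ]
[[-22.0, 78.0, 93.0], [-11.0, 80.0, 101.0], [1.0, 82.0, 110.0]]
7.03 tray [-10.   65.1] z 0.0757 yaw off -0.21 F [ 1.2  1.3 -1.1] w -0.0001612365437345768 [-0.003  0.001 -1.   ]
```

Emit:
drive_tool([
  {"tx": 0,"ty": 0.8,"tz": 0,"ax": 0,"ay": 0,"az": 0,"claw": 0},
  {"tx": 0,"ty": 0.8,"tz": 0,"ax": 0,"ay": 0,"az": 0,"claw": 0},
  {"tx": 0,"ty": 0.8,"tz": 0,"ax": 0,"ay": 0,"az": 0,"claw": 0},
  {"tx": 0,"ty": 0.8,"tz": 0,"ax": 0,"ay": 0,"az": 0,"claw": 0},
  {"tx": 0,"ty": 0.4,"tz": 0,"ax": 0,"ay": 0,"az": 0,"claw": 0},
])

```text
time_s: 7.45
tcp_pos: [0.4641, 0.1127, 0.0749]
ee_rot: [[-0.997, 0.072, 0.001], [0.072, 0.997, -0.001], [-0.001, -0.0, -1.0]]
wrist_force: [-0.1, -2.2, 2.3]
gripper_width: 0.003
gripper_force: 1.1
```

Emit:
drive_tool([
  {"tx": 0,"ty": 0.3,"tz": 0,"ax": 0,"ay": 0,"az": 0,"claw": 0},
  {"tx": 0,"ty": 0.3,"tz": 0,"ax": 0,"ay": 0,"az": 0,"claw": 0},
])

```text
time_s: 7.62
tcp_pos: [0.4645, 0.1181, 0.0748]
ee_rot: [[-0.997, 0.072, 0.001], [0.072, 0.997, -0.001], [-0.001, -0.001, -1.0]]
wrist_force: [0.9, -2.2, 0.5]
gripper_width: 0.003
gripper_force: 1.1
```

Emit:
drive_tool([
  {"tx": 0,"ty": 0.3,"tz": 0,"ax": 0,"ay": 0,"az": 0,"claw": 0},
])

```text
time_s: 7.7
tcp_pos: [0.4642, 0.1185, 0.0748]
ee_rot: [[-0.997, 0.071, -0.001], [0.071, 0.997, -0.006], [0.0, -0.006, -1.0]]
wrist_force: [6.2, -20.3, 0.8]
gripper_width: 0.008
gripper_force: 9.9
```

```bash
python3 -c "
from h import *
st();b,d=snap('side','s6');q,u,v=cloud('side',d)
m=(abs(q[:,0]+12)<25)&(q[:,1]>35)&(q[:,1]<170)&(q[:,2]>92)&(q[:,2]<120);print(np.percentile(q[m],[5,50,95],axis=0).round(0).tolist());st()"
```

```text
7.7 tray [-10.8 106.2] z 0.0748 yaw off -0.19 F [  6.2 -20.3   0.8] w 0.007683772799555503 [ 0.    -0.006 -1.   ]
[[-22.0, 120.0, 93.0], [-12.0, 121.0, 98.0], [0.0, 123.0, 104.0]]
7.75 tray [-10.7 106. ] z 0.0748 yaw off -0.19 F [  2.4 -11.5   2.7] w 0.00028370304245750274 [ 0.    -0.006 -1.   ]
```

The gate is at its open stop: force jumped to 20 N with the TCP at tray y = 106. Next I'll back off, lift, open the fingers slightly into a two-tine broom, and go behind nut3.

Emit:
drive_tool([
  {"tx": 0,"ty": -2,"tz": 0,"ax": 0,"ay": 0,"az": 0,"claw": 0},
  {"tx": 0,"ty": 0,"tz": -3,"ax": 0,"ay": 0,"az": 0,"claw": 1.4},
  {"tx": 0,"ty": 0,"tz": -3,"ax": 0,"ay": 0,"az": 0,"claw": 1.4},
  {"tx": -3,"ty": -1.7,"tz": 0,"ax": 0,"ay": 0,"az": 0,"claw": 1.4},
  {"tx": -3,"ty": -1.7,"tz": 0,"ax": 0,"ay": 0,"az": 0,"claw": 1.4},
  {"tx": -3.2,"ty": -1.8,"tz": 0,"ax": 0,"ay": 0,"az": 0,"claw": 1.4},
  {"tx": 0,"ty": 0,"tz": 0,"ax": 0,"ay": 0,"az": -0.1,"claw": 1.4},
  {"tx": 0,"ty": 0,"tz": 0,"ax": 0,"ay": 0,"az": -0.1,"claw": 1.4},
  {"tx": 0,"ty": 0,"tz": 0,"ax": 0,"ay": 0,"az": -0.1,"claw": 1.4},
  {"tx": 0,"ty": 0,"tz": 0,"ax": 0,"ay": 0,"az": 0,"claw": 1.4},
])

```text
time_s: 8.58
tcp_pos: [0.5514, 0.0424, 0.1345]
ee_rot: [[-0.974, -0.226, 0.001], [-0.226, 0.974, 0.0], [-0.001, -0.0, -1.0]]
wrist_force: [0.5, 0.2, -0.5]
gripper_width: 0.161
gripper_force: 0.0
```

```bash
python3 -c "
from h import *
st();b,d=snap('side','s7')
q,u,v=cloud('side',d)
m=(abs(q[:,0]+12)<25)&(q[:,1]>35)&(q[:,1]<170)&(q[:,2]>92)&(q[:,2]<120);print(np.percentile(q[m],[5,50,95],axis=0).round(0).tolist())
"
```

```text
8.58 tray [81.3 36.2] z 0.1345 yaw off 16.96 F [ 0.5  0.2 -0.5] w 0.16058228467649202 [-0.001 -0.    -1.   ]
[[-23.0, 119.0, 94.0], [-12.0, 121.0, 107.0], [1.0, 124.0, 119.0]]
```

Emit:
drive_tool([
  {"tx": 0,"ty": 0,"tz": 2.8,"ax": 0,"ay": 0,"az": 0,"claw": 1.4},
  {"tx": 0,"ty": 0,"tz": 2.8,"ax": 0,"ay": 0,"az": 0,"claw": 1.4},
  {"tx": 0,"ty": 0,"tz": 2,"ax": 0,"ay": 0,"az": 0,"claw": 1.4},
  {"tx": 0,"ty": 0,"tz": 1,"ax": 0,"ay": 0,"az": 0,"claw": 1.4},
  {"tx": 0,"ty": 0,"tz": 0.5,"ax": 0,"ay": 0,"az": 0,"claw": 1.4},
  {"tx": 0,"ty": 0,"tz": 0,"ax": 0,"ay": 0,"az": 0,"claw": 1.4},
])

```text
time_s: 9.13
tcp_pos: [0.5511, 0.0423, 0.0435]
ee_rot: [[-0.974, -0.225, 0.0], [-0.225, 0.974, -0.001], [-0.0, -0.001, -1.0]]
wrist_force: [1.4, 0.2, 0.2]
gripper_width: 0.163
gripper_force: 0.0
```

Emit:
drive_tool([
  {"tx": 0,"ty": 0,"tz": 0.2,"ax": 0,"ay": 0,"az": 0,"claw": 1.4},
])

```text
time_s: 9.22
tcp_pos: [0.5525, 0.0426, 0.0432]
ee_rot: [[-0.974, -0.226, 0.004], [-0.226, 0.974, 0.0], [-0.004, -0.001, -1.0]]
wrist_force: [0.3, 0.1, 0.4]
gripper_width: 0.161
gripper_force: 0.0
```

Emit:
drive_tool([
  {"tx": 0,"ty": 0,"tz": 0.2,"ax": 0,"ay": 0,"az": 0,"claw": 1.4},
])

```text
time_s: 9.3
tcp_pos: [0.5525, 0.0427, 0.0414]
ee_rot: [[-0.974, -0.226, 0.004], [-0.226, 0.974, 0.0], [-0.004, -0.001, -1.0]]
wrist_force: [0.8, -0.4, 0.2]
gripper_width: 0.161
gripper_force: 0.0
```

Emit:
drive_tool([
  {"tx": 0,"ty": 0,"tz": 0.2,"ax": 0,"ay": 0,"az": 0,"claw": 1.4},
  {"tx": 0,"ty": 0,"tz": 0,"ax": 0,"ay": 0,"az": 0,"claw": 1.4},
])

```text
time_s: 9.47
tcp_pos: [0.5515, 0.0423, 0.0384]
ee_rot: [[-0.974, -0.225, 0.002], [-0.225, 0.974, -0.0], [-0.002, -0.001, -1.0]]
wrist_force: [0.1, 0.3, -0.9]
gripper_width: 0.161
gripper_force: 0.0
```

Emit:
drive_tool([
  {"tx": 0,"ty": 0,"tz": 0.2,"ax": 0,"ay": 0,"az": 0,"claw": 1.4},
  {"tx": 0,"ty": 0,"tz": 0,"ax": 0,"ay": 0,"az": 0,"claw": 1.4},
])

```text
time_s: 9.63
tcp_pos: [0.5512, 0.0422, 0.036]
ee_rot: [[-0.974, -0.226, 0.001], [-0.226, 0.974, -0.0], [-0.001, -0.001, -1.0]]
wrist_force: [-0.9, 0.6, 0.2]
gripper_width: 0.163
gripper_force: 0.0
```

Run:
```python
from h import *
st();b,d=snap('side','s8')
q,u,v=cloud('side',d)
m=(q[:,0]>58)&(q[:,0]<105)&(q[:,1]>5)&(q[:,1]<70)&(q[:,2]>63);a=q[m];uu=u[m];vv=v[m]
for z0 in range(63,130,6):
    k=a[(a[:,2]>=z0)&(a[:,2]<z0+6)]
    if len(k):print(z0,len(k),np.percentile(k[:,:2],[3,50,97],axis=0).round(0).tolist())
cv2.imwrite('pics/v8.png',cv2.resize(b[170:280,250:400],None,fx=4,fy=4,interpolation=cv2.INTER_CUBIC)[:,:,::-1])
```

```text
9.63 tray [81.2 36. ] z 0.036 yaw off 16.91 F [-0.9  0.6  0.2] w 0.16291949642069253 [-0.001 -0.001 -1.   ]
63 19 [[68.0, 47.0], [77.0, 51.0], [87.0, 55.0]]
69 12 [[69.0, 49.0], [78.0, 53.0], [87.0, 55.0]]
```

View pics/v8.png

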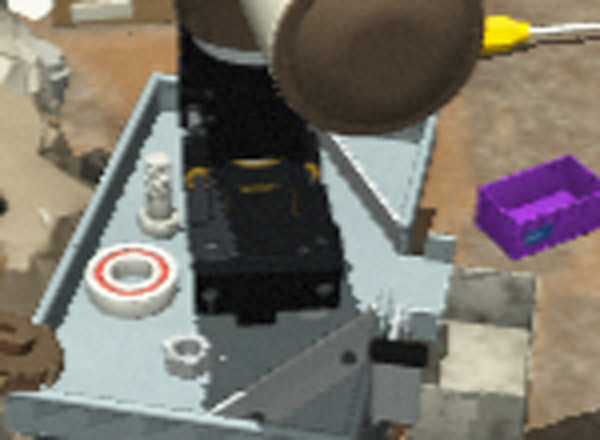

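The left fingertip shows at about (255,318), just above the floor and behind nut3, which is hidden. Now I'll push nut3 through the funnel, straightening the tool on the way.

Emit:
drive_tool([
  {"tx": 0.9,"ty": 0,"tz": 0,"ax": 0,"ay": 0,"az": 0,"claw": 1.4},
  {"tx": 0.9,"ty": 0,"tz": 0,"ax": 0,"ay": 0,"az": 0,"claw": 1.4},
  {"tx": 0.9,"ty": 0,"tz": 0,"ax": 0,"ay": 0,"az": 0,"claw": 1.4},
  {"tx": 0.9,"ty": 0,"tz": 0,"ax": 0,"ay": 0,"az": 0,"claw": 1.4},
  {"tx": 0.9,"ty": -0.4,"tz": 0,"ax": 0,"ay": 0,"az": 0.075,"claw": 1.4},
  {"tx": 0.9,"ty": -0.4,"tz": 0,"ax": 0,"ay": 0,"az": 0.075,"claw": 1.4},
  {"tx": 0.9,"ty": -0.4,"tz": 0,"ax": 0,"ay": 0,"az": 0.075,"claw": 1.4},
  {"tx": 0.9,"ty": -0.5,"tz": 0,"ax": 0,"ay": 0,"az": 0.075,"claw": 1.4},
])

```text
time_s: 10.35
tcp_pos: [0.4812, 0.0127, 0.0361]
ee_rot: [[-0.997, 0.076, 0.001], [0.076, 0.997, -0.0], [-0.001, -0.0, -1.0]]
wrist_force: [0.7, -0.7, -0.1]
gripper_width: 0.16
gripper_force: 0.1
```

```bash
python3 -c "
from h import *
st();b,d=snap('side','s9')
cv2.imwrite('pics/v9.png',np.hstack([cv2.resize(b[190:280,270:400],None,fx=4,fy=4,interpolation=cv2.INTER_CUBIC)])[:,:,::-1])
"
```

```text
10.35 tray [13.2  1.8] z 0.0361 yaw off -0.48 F [ 0.7 -0.7 -0.1] w 0.16048582486993104 [-0.001 -0.    -1.   ]
```

View pics/v9.png

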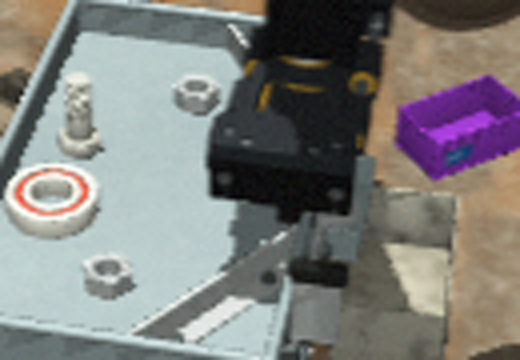

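That was my tenth picture, so from here I rely on depth and mask numbers. It shows the finger at about (288,215) entering the opening, with the nut ahead of it on the lip and nuts 1 and 2 and the bearing untouched. Next I'll push nut3 over the edge and then lift.

Emit:
drive_tool([
  {"tx": 0.9,"ty": -0.2,"tz": 0,"ax": 0,"ay": 0,"az": 0,"claw": 1.4},
  {"tx": 0.9,"ty": 0,"tz": 0,"ax": 0,"ay": 0,"az": 0,"claw": 1.4},
  {"tx": 0.9,"ty": 0,"tz": 0,"ax": 0,"ay": 0,"az": 0,"claw": 1.4},
  {"tx": 0.4,"ty": 0,"tz": 0,"ax": 0,"ay": 0,"az": 0,"claw": 1.4},
  {"tx": 0,"ty": 0,"tz": 0,"ax": 0,"ay": 0,"az": 0,"claw": 1.4},
  {"tx": 0,"ty": 0,"tz": 0,"ax": 0,"ay": 0,"az": 0,"claw": 1.4},
  {"tx": -1,"ty": 0,"tz": 0,"ax": 0,"ay": 0,"az": 0,"claw": 1.4},
])

```text
time_s: 10.98
tcp_pos: [0.4603, 0.0126, 0.0359]
ee_rot: [[-0.997, 0.071, -0.0], [0.071, 0.997, -0.001], [-0.0, -0.001, -1.0]]
wrist_force: [0.6, 0.2, 0.2]
gripper_width: 0.155
gripper_force: 0.0
```

Emit:
drive_tool([
  {"tx": 0,"ty": 0,"tz": -3.3,"ax": 0,"ay": 0,"az": 0,"claw": 1.4},
  {"tx": 0,"ty": 0,"tz": -3.3,"ax": 0,"ay": 0,"az": 0,"claw": 1.4},
  {"tx": 0,"ty": 0,"tz": -3.3,"ax": 0,"ay": 0,"az": 0,"claw": 1.4},
  {"tx": -3.5,"ty": 2.2,"tz": 0,"ax": 0,"ay": 0,"az": 0,"claw": 1.4},
  {"tx": -3.5,"ty": 2.2,"tz": 0,"ax": 0,"ay": 0,"az": 0,"claw": 1.4},
  {"tx": -3.5,"ty": 2.2,"tz": 0,"ax": 0,"ay": 0,"az": 0,"claw": 1.4},
  {"tx": -3.5,"ty": 2.2,"tz": 0,"ax": 0,"ay": 0,"az": 0,"claw": 1.4},
  {"tx": 0,"ty": 2.2,"tz": 0,"ax": 0,"ay": 0,"az": 0,"claw": 1.4},
])

```text
time_s: 11.65
tcp_pos: [0.6155, 0.1132, 0.1339]
ee_rot: [[-0.997, 0.074, 0.005], [0.074, 0.997, -0.001], [-0.005, -0.001, -1.0]]
wrist_force: [0.0, -0.2, 1.0]
gripper_width: 0.161
gripper_force: 0.0
```

```bash
cat >> h.py <<'E'
def look(tag):
    st()
    for n in("side","top"):
        im,d=snap(n,tag+n);q,u,v=cloud(n,d)
        def blob(nm,m):
            a=q[m];print(n,nm,m.sum(),np.median(a,axis=0).round(0) if m.sum() else "")
        R=lambda x0,x1,y0,y1,z0,z1:(q[:,0]>x0)&(q[:,0]<x1)&(q[:,1]>y0)&(q[:,1]<y1)&(q[:,2]>z0)&(q[:,2]<z1)
        for nm,b in dict(floorL=(12,140,50,140),floorM=(12,120,-50,50),floorR=(12,140,-140,-50),lip=(-22,8,-30,30)).items():
            m=R(*b,67,77);sx=[0,0]
            if m.sum():   # clusters via connected components
                k=np.zeros((480,640),np.uint8);k[v[m],u[m]]=255;N,_,S,C=cv2.connectedComponentsWithStats(k,connectivity=8)
                for i in range(1,N):
                    if S[i,4]>=8:
                        j=m&(u>=S[i,0])&(u<S[i,0]+S[i,2])&(v>=S[i,1])&(v<S[i,1]+S[i,3]);print(n,nm,S[i,4],((np.percentile(q[j],5,axis=0)+np.percentile(q[j],95,axis=0))/2).round(0))
        for nm,b in dict(binlow=(-85,-28,-50,50,-5,6),binnut=(-85,-28,-50,50,8,28),tab=(-30,8,35,150,92,120)).items():blob(nm,R(*b))
E
python3 -c "
from h import *
look('a')"
```

```text
11.65 tray [140.5 111.1] z 0.1339 yaw off -0.34 F [ 0.  -0.2  1. ] w 0.1608047690173797 [-0.005 -0.001 -1.   ]
side floorL 114 [45. 93. 72.]
side floorL 75 [107.  90.  71.]
side floorM 10 [ 17. -43.  73.]
side floorR 57 [ 51. -92.  72.]
side floorR 61 [ 96. -85.  71.]
side binlow 350 [-56. -15.   1.]
side binnut 176 [-56. -46.  15.]
side tab 126 [-12. 122. 106.]
top floorL 61 [111.  89.  72.]
top floorL 11 [ 71. 132.  72.]
top floorL 8 [ 62. 119.  70.]
top floorR 58 [ 99. -86.  72.]
top binlow 706 [-55.   4.   1.]
top binnut 122 [-60.  -6.  13.]
top tab 14 [ -7. 116. 117.]
```

Nut3 is in the bin (blob at tray (-60,-6), z≈13) and the funnel floor is clear. Now nut1: push it diagonally to the middle first.

Emit:
drive_tool([
  {"tx": 1.65,"ty": 0.65,"tz": 0,"ax": 0,"ay": 0,"az": 0,"claw": 1.4},
  {"tx": 0,"ty": 0,"tz": 0,"ax": 0,"ay": 0,"az": -0.116,"claw": 1.4},
  {"tx": 0,"ty": 0,"tz": 0,"ax": 0,"ay": 0,"az": -0.116,"claw": 1.4},
  {"tx": 0,"ty": 0,"tz": 0,"ax": 0,"ay": 0,"az": -0.116,"claw": 1.4},
  {"tx": 0,"ty": 0,"tz": 0,"ax": 0,"ay": 0,"az": -0.116,"claw": 1.4},
  {"tx": 0,"ty": 0,"tz": 0,"ax": 0,"ay": 0,"az": -0.116,"claw": 1.4},
  {"tx": 0,"ty": 0,"tz": 0,"ax": 0,"ay": 0,"az": -0.116,"claw": 1.4},
  {"tx": 0,"ty": 0,"tz": 0,"ax": 0,"ay": 0,"az": -0.116,"claw": 1.4},
  {"tx": 0,"ty": 0,"tz": 0,"ax": 0,"ay": 0,"az": -0.116,"claw": 1.4},
  {"tx": 0,"ty": 0,"tz": 0,"ax": 0,"ay": 0,"az": -0.116,"claw": 1.4},
])

```text
time_s: 12.58
tcp_pos: [0.593, 0.1193, 0.1351]
ee_rot: [[-0.559, -0.829, 0.001], [-0.829, 0.559, -0.001], [-0.0, -0.001, -1.0]]
wrist_force: [-0.1, 0.3, -1.0]
gripper_width: 0.158
gripper_force: 0.0
```

```bash
python3 -c "
from h import *
st();print(sense()['joints'].round(0))"
```

```text
12.58 tray [117.6 115.7] z 0.1351 yaw off 59.87 F [-0.1  0.3 -1. ] w 0.15788273917072007 [-0.    -0.001 -1.   ]
[ 27.  23.  -8.   0. -60. -61.]
```

Emit:
drive_tool([
  {"tx": -0.5,"ty": -0.5,"tz": 2,"ax": 0,"ay": 0,"az": 0,"claw": 1.4},
  {"tx": 0,"ty": 0,"tz": 3,"ax": 0,"ay": 0,"az": 0,"claw": 1.4},
  {"tx": 0,"ty": 0,"tz": 3,"ax": 0,"ay": 0,"az": 0,"claw": 1.4},
  {"tx": 0,"ty": 0,"tz": 1.2,"ax": 0,"ay": 0,"az": 0,"claw": 1.4},
  {"tx": 0,"ty": 0,"tz": 0.6,"ax": 0,"ay": 0,"az": 0,"claw": 1.4},
  {"tx": 0,"ty": 0,"tz": 0,"ax": 0,"ay": 0,"az": 0,"claw": 1.4},
])

```text
time_s: 13.08
tcp_pos: [0.5995, 0.1204, 0.0361]
ee_rot: [[-0.564, -0.826, -0.001], [-0.826, 0.564, -0.002], [0.002, -0.0, -1.0]]
wrist_force: [0.4, 0.5, 0.5]
gripper_width: 0.159
gripper_force: 0.0
```

Emit:
drive_tool([
  {"tx": 1,"ty": 0,"tz": 0,"ax": 0,"ay": 0,"az": 0,"claw": 1.4},
  {"tx": 1,"ty": 0,"tz": 0,"ax": 0,"ay": 0,"az": 0,"claw": 1.4},
  {"tx": 1,"ty": 0,"tz": 0,"ax": 0,"ay": 0,"az": 0,"claw": 1.4},
  {"tx": 1,"ty": 0,"tz": 0,"ax": 0,"ay": 0,"az": 0,"claw": 1.4},
  {"tx": 1,"ty": 0,"tz": 0,"ax": 0,"ay": 0,"az": 0,"claw": 1.4},
  {"tx": 1,"ty": 0,"tz": 0,"ax": 0,"ay": 0,"az": 0,"claw": 1.4},
  {"tx": 1,"ty": 0,"tz": 0,"ax": 0,"ay": 0,"az": 0,"claw": 1.4},
  {"tx": 1,"ty": 0,"tz": 0,"ax": 0,"ay": 0,"az": 0,"claw": 1.4},
  {"tx": 1,"ty": 0,"tz": 0,"ax": 0,"ay": 0,"az": 0,"claw": 1.4},
  {"tx": 1,"ty": 0,"tz": 0,"ax": 0,"ay": 0,"az": 0,"claw": 1.4},
])

```text
time_s: 13.92
tcp_pos: [0.5429, 0.0378, 0.0371]
ee_rot: [[-0.564, -0.826, 0.001], [-0.826, 0.564, -0.0], [-0.0, -0.001, -1.0]]
wrist_force: [1.4, 0.6, 0.3]
gripper_width: 0.161
gripper_force: 0.3
```

```bash
python3 -c "
from h import *
look('b')"
```

```text
13.92 tray [73.2 31. ] z 0.0371 yaw off 59.55 F [1.4 0.6 0.3] w 0.1606069986766827 [-0.    -0.001 -1.   ]
side floorL 9 [138.  54.  71.]
side floorL 114 [46. 94. 72.]
side floorM 42 [62. 29. 71.]
side floorM 27 [85. 30. 72.]
side binlow 351 [-56. -15.   1.]
side binnut 177 [-55. -46.  15.]
side tab 128 [-12. 122. 107.]
top floorM 8 [64.  4. 72.]
top floorR 62 [ 99. -86.  72.]
top floorR 9 [ 25. -64.  69.]
top binlow 708 [-55.   2.   1.]
top binnut 126 [-60.  -6.  14.]
top tab 14 [-13. 117. 119.]
```

Emit:
drive_tool([
  {"tx": 0.7,"ty": 0,"tz": 0,"ax": 0,"ay": 0,"az": 0,"claw": 1.4},
  {"tx": 0.6,"ty": 0,"tz": 0,"ax": 0,"ay": 0,"az": 0,"claw": 1.4},
  {"tx": 0,"ty": 0,"tz": 0,"ax": 0,"ay": 0,"az": 0,"claw": 1.4},
  {"tx": -1,"ty": 0,"tz": 0,"ax": 0,"ay": 0,"az": 0,"claw": 1.4},
  {"tx": -1.5,"ty": 0,"tz": 0,"ax": 0,"ay": 0,"az": 0,"claw": 1.4},
  {"tx": 0,"ty": 0,"tz": -3,"ax": 0,"ay": 0,"az": 0,"claw": 1.4},
  {"tx": 0,"ty": 0,"tz": -3,"ax": 0,"ay": 0,"az": 0,"claw": 1.4},
  {"tx": 0,"ty": 0,"tz": 0,"ax": 0,"ay": 0,"az": 0.116,"claw": 1.4},
  {"tx": 0,"ty": 0,"tz": 0,"ax": 0,"ay": 0,"az": 0.116,"claw": 1.4},
  {"tx": 0,"ty": 0,"tz": 0,"ax": 0,"ay": 0,"az": 0.116,"claw": 1.4},
])

```text
time_s: 14.85
tcp_pos: [0.5517, 0.0503, 0.0978]
ee_rot: [[-0.814, -0.58, 0.004], [-0.58, 0.814, 0.0], [-0.003, -0.002, -1.0]]
wrist_force: [0.0, -0.2, -0.2]
gripper_width: 0.16
gripper_force: 0.0
```

Emit:
drive_tool([
  {"tx": 0,"ty": 0,"tz": 0,"ax": 0,"ay": 0,"az": 0.116,"claw": 1.4},
  {"tx": 0,"ty": 0,"tz": 0,"ax": 0,"ay": 0,"az": 0.116,"claw": 1.4},
  {"tx": 0,"ty": 0,"tz": 0,"ax": 0,"ay": 0,"az": 0.116,"claw": 1.4},
  {"tx": 0,"ty": 0,"tz": 0,"ax": 0,"ay": 0,"az": 0.116,"claw": 1.4},
  {"tx": 0,"ty": 0,"tz": 0,"ax": 0,"ay": 0,"az": 0.116,"claw": 1.4},
  {"tx": -2,"ty": 0,"tz": 0,"ax": 0,"ay": 0,"az": 0.11,"claw": 1.4},
])

```text
time_s: 15.35
tcp_pos: [0.5685, 0.0507, 0.0971]
ee_rot: [[-0.997, 0.071, -0.001], [0.071, 0.997, -0.0], [0.001, -0.0, -1.0]]
wrist_force: [-0.4, 0.9, 0.5]
gripper_width: 0.16
gripper_force: 0.0
```

```bash
python3 -c "
from h import *
look('c')"
```

```text
15.35 tray [97.8 45.6] z 0.0971 yaw off -0.18 F [-0.4  0.9  0.5] w 0.16049430357921546 [ 0.001 -0.    -1.   ]
side floorL 9 [137.  52.  72.]
side floorL 112 [46. 95. 72.]
side floorM 10 [ 17. -41.  73.]
side floorM 69 [57.  5. 71.]
side floorM 9 [15. 47. 72.]
side floorR 67 [ 53. -96.  72.]
side floorR 43 [ 94. -84.  71.]
side binlow 349 [-56. -16.   1.]
side binnut 171 [-55. -46.  14.]
side tab 129 [-11. 122. 107.]
top floorM 56 [61.  4. 73.]
top floorR 61 [ 99. -86.  72.]
top floorR 11 [  64. -118.   72.]
top binlow 727 [-55.   4.   1.]
top binnut 120 [-59.  -8.  14.]
top tab 14 [-13. 116. 118.]
```

Emit:
drive_tool([
  {"tx": 0.3,"ty": -2.1,"tz": 0,"ax": 0,"ay": 0,"az": 0,"claw": 1.4},
  {"tx": 0.3,"ty": -2.1,"tz": 0,"ax": 0,"ay": 0,"az": 0,"claw": 1.4},
  {"tx": 0,"ty": 0,"tz": 2.5,"ax": 0,"ay": 0,"az": 0,"claw": 1.4},
  {"tx": 0,"ty": 0,"tz": 2.5,"ax": 0,"ay": 0,"az": 0,"claw": 1.4},
  {"tx": 0,"ty": 0,"tz": 1.0,"ax": 0,"ay": 0,"az": 0,"claw": 1.4},
  {"tx": 0,"ty": 0,"tz": 0,"ax": 0,"ay": 0,"az": 0,"claw": 1.4},
  {"tx": 0.9,"ty": 0,"tz": 0,"ax": 0,"ay": 0,"az": 0,"claw": 1.4},
  {"tx": 0.9,"ty": 0,"tz": 0,"ax": 0,"ay": 0,"az": 0,"claw": 1.4},
  {"tx": 0.9,"ty": 0,"tz": 0,"ax": 0,"ay": 0,"az": 0,"claw": 1.4},
  {"tx": 0.9,"ty": 0,"tz": 0,"ax": 0,"ay": 0,"az": 0,"claw": 1.4},
])

```text
time_s: 16.28
tcp_pos: [0.5245, 0.0106, 0.0374]
ee_rot: [[-0.998, 0.066, 0.002], [0.066, 0.998, -0.0], [-0.002, -0.0, -1.0]]
wrist_force: [-0.2, 0.0, 0.2]
gripper_width: 0.16
gripper_force: 0.1
```

Emit:
drive_tool([
  {"tx": 0.9,"ty": -0.2,"tz": 0,"ax": 0,"ay": 0,"az": 0,"claw": 1.4},
  {"tx": 0.9,"ty": -0.2,"tz": 0,"ax": 0,"ay": 0,"az": 0,"claw": 1.4},
  {"tx": 0.9,"ty": 0,"tz": 0,"ax": 0,"ay": 0,"az": 0,"claw": 1.4},
  {"tx": 0.9,"ty": 0,"tz": 0,"ax": 0,"ay": 0,"az": 0,"claw": 1.4},
  {"tx": 0.9,"ty": 0,"tz": 0,"ax": 0,"ay": 0,"az": 0,"claw": 1.4},
  {"tx": 0.9,"ty": 0,"tz": 0,"ax": 0,"ay": 0,"az": 0,"claw": 1.4},
  {"tx": 0.9,"ty": 0,"tz": 0,"ax": 0,"ay": 0,"az": 0,"claw": 1.4},
])

```text
time_s: 16.87
tcp_pos: [0.4616, 0.0106, 0.037]
ee_rot: [[-0.998, 0.066, 0.002], [0.066, 0.998, -0.0], [-0.002, -0.0, -1.0]]
wrist_force: [0.9, -0.6, 1.2]
gripper_width: 0.163
gripper_force: 0.2
```

Emit:
drive_tool([
  {"tx": 0.9,"ty": 0,"tz": 0,"ax": 0,"ay": 0,"az": 0,"claw": 1.4},
  {"tx": 0.2,"ty": 0,"tz": 0,"ax": 0,"ay": 0,"az": 0,"claw": 1.4},
  {"tx": 0,"ty": 0,"tz": 0,"ax": 0,"ay": 0,"az": 0,"claw": 1.4},
  {"tx": 0,"ty": 0,"tz": 0,"ax": 0,"ay": 0,"az": 0,"claw": 1.4},
  {"tx": -1,"ty": 0,"tz": 0,"ax": 0,"ay": 0,"az": 0,"claw": 1.4},
  {"tx": 0,"ty": 0,"tz": -3,"ax": 0,"ay": 0,"az": 0,"claw": 1.4},
  {"tx": 0,"ty": 0,"tz": -3,"ax": 0,"ay": 0,"az": 0,"claw": 1.4},
  {"tx": 0,"ty": 0,"tz": -3,"ax": 0,"ay": 0,"az": 0,"claw": 1.4},
  {"tx": -2.4,"ty": -2.3,"tz": 0,"ax": 0,"ay": 0,"az": 0,"claw": 1.4},
  {"tx": -2.4,"ty": -2.3,"tz": 0,"ax": 0,"ay": 0,"az": 0,"claw": 1.4},
])

```text
time_s: 17.7
tcp_pos: [0.5092, -0.0381, 0.1301]
ee_rot: [[-0.998, 0.063, 0.008], [0.063, 0.998, 0.001], [-0.008, 0.001, -1.0]]
wrist_force: [1.1, -0.0, 0.1]
gripper_width: 0.162
gripper_force: 0.0
```

Emit:
drive_tool([
  {"tx": -2.4,"ty": -2.3,"tz": 0,"ax": 0,"ay": 0,"az": 0,"claw": 1.4},
  {"tx": -2.4,"ty": -2.3,"tz": 0,"ax": 0,"ay": 0,"az": 0,"claw": 1.4},
  {"tx": -2.4,"ty": -2.2,"tz": 0,"ax": 0,"ay": 0,"az": 0,"claw": 1.4},
  {"tx": 0,"ty": 0,"tz": 0,"ax": 0,"ay": 0,"az": 0.116,"claw": 1.4},
  {"tx": 0,"ty": 0,"tz": 0,"ax": 0,"ay": 0,"az": 0.116,"claw": 1.4},
  {"tx": 0,"ty": 0,"tz": 0,"ax": 0,"ay": 0,"az": 0.116,"claw": 1.4},
  {"tx": 0,"ty": 0,"tz": 0,"ax": 0,"ay": 0,"az": 0.116,"claw": 1.4},
  {"tx": 0,"ty": 0,"tz": 0,"ax": 0,"ay": 0,"az": 0.116,"claw": 1.4},
  {"tx": 0,"ty": 0,"tz": 0,"ax": 0,"ay": 0,"az": 0.116,"claw": 1.4},
  {"tx": 0,"ty": 0,"tz": 0,"ax": 0,"ay": 0,"az": 0.116,"claw": 1.4},
])

```text
time_s: 18.53
tcp_pos: [0.5745, -0.1116, 0.1268]
ee_rot: [[-0.634, 0.774, 0.001], [0.774, 0.634, -0.001], [-0.001, 0.001, -1.0]]
wrist_force: [0.8, -0.3, -0.3]
gripper_width: 0.167
gripper_force: 0.0
```

Emit:
drive_tool([
  {"tx": 0,"ty": 0,"tz": 0,"ax": 0,"ay": 0,"az": 0.116,"claw": 1.4},
  {"tx": 0,"ty": 0,"tz": 0,"ax": 0,"ay": 0,"az": 0.116,"claw": 1.4},
  {"tx": 0,"ty": 0,"tz": 0,"ax": 0,"ay": 0,"az": 0,"claw": 1.4},
])

```text
time_s: 18.78
tcp_pos: [0.5745, -0.1115, 0.1268]
ee_rot: [[-0.442, 0.897, 0.001], [0.897, 0.442, -0.001], [-0.001, 0.001, -1.0]]
wrist_force: [-0.2, -0.3, -0.1]
gripper_width: 0.163
gripper_force: 0.0
```

```bash
python3 -c "
from h import *
look('d');print(sense()['joints'].round(0))"
```

```text
18.78 tray [ 114.7 -115.9] z 0.1268 yaw off -59.87 F [-0.2 -0.3 -0.1] w 0.1625242008702377 [-0.001  0.001 -1.   ]
side floorL 122 [46. 94. 72.]
side floorM 9 [ 18. -44.  72.]
side floorR 65 [ 52. -94.  72.]
side floorR 59 [ 95. -86.  71.]
side lip 12 [-16. -29.  72.]
side binlow 283 [-64. -24.   1.]
side binnut 243 [-50. -13.  16.]
side tab 128 [-12. 122. 107.]
top floorL 16 [ 67. 124.  71.]
top floorR 64 [ 98. -86.  72.]
top floorR 11 [ 48. -90.  72.]
top binlow 0 
top binnut 0 
top tab 15 [-11. 116. 118.]
[   5.   21.  -11.    0.  -57. -158.]
```

Emit:
drive_tool([
  {"tx": 0,"ty": 0,"tz": 3,"ax": 0,"ay": 0,"az": 0,"claw": 1.4},
  {"tx": 0,"ty": 0,"tz": 3,"ax": 0,"ay": 0,"az": 0,"claw": 1.4},
  {"tx": 0,"ty": 0,"tz": 2,"ax": 0,"ay": 0,"az": 0,"claw": 1.4},
  {"tx": 0,"ty": 0,"tz": 1,"ax": 0,"ay": 0,"az": 0,"claw": 1.4},
  {"tx": 0,"ty": 0,"tz": 0,"ax": 0,"ay": 0,"az": 0,"claw": 1.4},
  {"tx": 1,"ty": 0,"tz": 0,"ax": 0,"ay": 0,"az": 0,"claw": 1.4},
  {"tx": 1,"ty": 0,"tz": 0,"ax": 0,"ay": 0,"az": 0,"claw": 1.4},
  {"tx": 1,"ty": 0,"tz": 0,"ax": 0,"ay": 0,"az": 0,"claw": 1.4},
  {"tx": 1,"ty": 0,"tz": 0,"ax": 0,"ay": 0,"az": 0,"claw": 1.4},
  {"tx": 1,"ty": 0,"tz": 0,"ax": 0,"ay": 0,"az": 0,"claw": 1.4},
])

```text
time_s: 19.72
tcp_pos: [0.5511, -0.0651, 0.0377]
ee_rot: [[-0.445, 0.895, 0.002], [0.895, 0.445, -0.0], [-0.001, 0.002, -1.0]]
wrist_force: [-0.1, -0.6, -1.3]
gripper_width: 0.157
gripper_force: 0.1
```

Emit:
drive_tool([
  {"tx": 1,"ty": 0,"tz": 0,"ax": 0,"ay": 0,"az": 0,"claw": 1.4},
  {"tx": 1,"ty": 0,"tz": 0,"ax": 0,"ay": 0,"az": 0,"claw": 1.4},
  {"tx": 1,"ty": 0,"tz": 0,"ax": 0,"ay": 0,"az": 0,"claw": 1.4},
  {"tx": 1,"ty": 0,"tz": 0,"ax": 0,"ay": 0,"az": 0,"claw": 1.4},
  {"tx": 1,"ty": 0,"tz": 0,"ax": 0,"ay": 0,"az": 0,"claw": 1.4},
  {"tx": 0.7,"ty": 0,"tz": 0,"ax": 0,"ay": 0,"az": 0,"claw": 1.4},
  {"tx": 0.6,"ty": 0,"tz": 0,"ax": 0,"ay": 0,"az": 0,"claw": 1.4},
  {"tx": 0,"ty": 0,"tz": 0,"ax": 0,"ay": 0,"az": 0,"claw": 1.4},
  {"tx": -1.2,"ty": 0,"tz": 0,"ax": 0,"ay": 0,"az": 0,"claw": 1.4},
  {"tx": -1.3,"ty": 0,"tz": 0,"ax": 0,"ay": 0,"az": 0,"claw": 1.4},
])

```text
time_s: 20.55
tcp_pos: [0.5348, -0.0325, 0.0372]
ee_rot: [[-0.446, 0.895, 0.001], [0.895, 0.446, -0.001], [-0.001, 0.001, -1.0]]
wrist_force: [0.4, 0.4, 0.7]
gripper_width: 0.157
gripper_force: 0.0
```

Emit:
drive_tool([
  {"tx": 0,"ty": 0,"tz": -3,"ax": 0,"ay": 0,"az": 0,"claw": 1.4},
  {"tx": 0,"ty": 0,"tz": -3,"ax": 0,"ay": 0,"az": 0,"claw": 1.4},
  {"tx": 0,"ty": 0,"tz": 0,"ax": 0,"ay": 0,"az": -0.116,"claw": 1.4},
  {"tx": 0,"ty": 0,"tz": 0,"ax": 0,"ay": 0,"az": -0.116,"claw": 1.4},
  {"tx": 0,"ty": 0,"tz": 0,"ax": 0,"ay": 0,"az": -0.116,"claw": 1.4},
  {"tx": 0,"ty": 0,"tz": 0,"ax": 0,"ay": 0,"az": -0.116,"claw": 1.4},
  {"tx": 0,"ty": 0,"tz": 0,"ax": 0,"ay": 0,"az": -0.116,"claw": 1.4},
  {"tx": 0,"ty": 0,"tz": 0,"ax": 0,"ay": 0,"az": -0.116,"claw": 1.4},
  {"tx": 0,"ty": 0,"tz": 0,"ax": 0,"ay": 0,"az": -0.116,"claw": 1.4},
  {"tx": 0,"ty": 0,"tz": 0,"ax": 0,"ay": 0,"az": -0.116,"claw": 1.4},
])

```text
time_s: 21.38
tcp_pos: [0.5348, -0.0333, 0.097]
ee_rot: [[-0.984, 0.177, 0.001], [0.177, 0.984, -0.001], [-0.001, -0.0, -1.0]]
wrist_force: [0.7, -0.1, 0.1]
gripper_width: 0.161
gripper_force: 0.0
```

Emit:
drive_tool([
  {"tx": 0,"ty": 0,"tz": 0,"ax": 0,"ay": 0,"az": -0.116,"claw": 1.4},
  {"tx": -2,"ty": 0,"tz": 0,"ax": 0,"ay": 0,"az": 0,"claw": 1.4},
  {"tx": 0,"ty": 0,"tz": 0,"ax": 0,"ay": 0,"az": 0,"claw": 1.4},
])

```text
time_s: 21.63
tcp_pos: [0.5576, -0.0346, 0.0973]
ee_rot: [[-0.998, 0.067, 0.004], [0.067, 0.998, -0.001], [-0.004, -0.001, -1.0]]
wrist_force: [0.5, -1.0, 0.5]
gripper_width: 0.16
gripper_force: 0.0
```

```bash
python3 -c "
from h import *
look('e')"
```

```text
21.63 tray [ 92.7 -40.3] z 0.0973 yaw off 0.06 F [ 0.5 -1.   0.5] w 0.1600732757023476 [-0.004 -0.001 -1.   ]
side floorL 122 [46. 95. 72.]
side floorM 12 [ 18. -43.  71.]
side floorM 66 [47.  2. 71.]
side floorM 8 [14. 46. 72.]
side floorR 63 [ 52. -93.  72.]
side binlow 284 [-65. -23.   1.]
side binnut 238 [-51. -12.  16.]
side tab 125 [-12. 122. 107.]
top floorM 57 [50.  2. 73.]
top binlow 446 [-55. -20.   1.]
top binnut 144 [-50.  -1.  15.]
top tab 0
```

Emit:
drive_tool([
  {"tx": 0.4,"ty": 2.1,"tz": 0,"ax": 0,"ay": 0,"az": 0,"claw": 1.4},
  {"tx": 0.4,"ty": 2.1,"tz": 0,"ax": 0,"ay": 0,"az": 0,"claw": 1.4},
  {"tx": 0,"ty": 0,"tz": 2.5,"ax": 0,"ay": 0,"az": 0,"claw": 1.4},
  {"tx": 0,"ty": 0,"tz": 2.5,"ax": 0,"ay": 0,"az": 0,"claw": 1.4},
  {"tx": 0,"ty": 0,"tz": 1.0,"ax": 0,"ay": 0,"az": 0,"claw": 1.4},
  {"tx": 0,"ty": 0,"tz": 0,"ax": 0,"ay": 0,"az": 0,"claw": 1.4},
  {"tx": 0.9,"ty": 0,"tz": 0,"ax": 0,"ay": 0,"az": 0,"claw": 1.4},
  {"tx": 0.9,"ty": 0,"tz": 0,"ax": 0,"ay": 0,"az": 0,"claw": 1.4},
  {"tx": 0.9,"ty": 0,"tz": 0,"ax": 0,"ay": 0,"az": 0,"claw": 1.4},
  {"tx": 0.9,"ty": 0,"tz": 0,"ax": 0,"ay": 0,"az": 0,"claw": 1.4},
])

```text
time_s: 22.57
tcp_pos: [0.5121, 0.011, 0.0374]
ee_rot: [[-0.998, 0.067, 0.002], [0.067, 0.998, -0.0], [-0.002, -0.0, -1.0]]
wrist_force: [1.5, -0.0, 0.2]
gripper_width: 0.16
gripper_force: 0.1
```

Emit:
drive_tool([
  {"tx": 0.9,"ty": -0.1,"tz": 0,"ax": 0,"ay": 0,"az": 0,"claw": 1.4},
  {"tx": 0.9,"ty": -0.1,"tz": 0,"ax": 0,"ay": 0,"az": 0,"claw": 1.4},
  {"tx": 0.9,"ty": 0,"tz": 0,"ax": 0,"ay": 0,"az": 0,"claw": 1.4},
  {"tx": 0.9,"ty": 0,"tz": 0,"ax": 0,"ay": 0,"az": 0,"claw": 1.4},
  {"tx": 0.9,"ty": 0,"tz": 0,"ax": 0,"ay": 0,"az": 0,"claw": 1.4},
  {"tx": 0.9,"ty": 0,"tz": 0,"ax": 0,"ay": 0,"az": 0,"claw": 1.4},
  {"tx": 0.9,"ty": 0,"tz": 0,"ax": 0,"ay": 0,"az": 0,"claw": 1.4},
  {"tx": 0.4,"ty": 0,"tz": 0,"ax": 0,"ay": 0,"az": 0,"claw": 1.4},
  {"tx": 0,"ty": 0,"tz": 0,"ax": 0,"ay": 0,"az": 0,"claw": 1.4},
  {"tx": 0,"ty": 0,"tz": 0,"ax": 0,"ay": 0,"az": 0,"claw": 1.4},
])

```text
time_s: 23.4
tcp_pos: [0.4465, 0.0138, 0.0371]
ee_rot: [[-0.998, 0.066, 0.002], [0.066, 0.998, -0.0], [-0.002, -0.0, -1.0]]
wrist_force: [0.4, -0.1, 0.1]
gripper_width: 0.161
gripper_force: 0.0
```

```bash
python3 -c "
from h import *
st()"
```

```text
23.4 tray [-21.4   0.5] z 0.0371 yaw off 0.11 F [ 0.4 -0.1  0.1] w 0.16121978714241714 [-0.002 -0.    -1.   ]
```

Emit:
drive_tool([
  {"tx": -1,"ty": 0,"tz": 0,"ax": 0,"ay": 0,"az": 0,"claw": 1.4},
  {"tx": 0,"ty": 0,"tz": -3.5,"ax": 0,"ay": 0,"az": 0,"claw": 0},
  {"tx": 0,"ty": 0,"tz": -3.5,"ax": 0,"ay": 0,"az": 0,"claw": 0},
  {"tx": 0,"ty": 0,"tz": -3.5,"ax": 0,"ay": 0,"az": 0,"claw": 0},
  {"tx": 0,"ty": 3,"tz": 0,"ax": 0,"ay": 0,"az": 0,"claw": 0},
  {"tx": 0,"ty": 3,"tz": 0,"ax": 0,"ay": 0,"az": 0,"claw": 0},
  {"tx": 0,"ty": 3,"tz": 0,"ax": 0,"ay": 0,"az": 0,"claw": 0},
  {"tx": 0,"ty": 3,"tz": 0,"ax": 0,"ay": 0,"az": 0,"claw": 0},
  {"tx": 0,"ty": 2.9,"tz": 0,"ax": 0,"ay": 0,"az": 0,"claw": 0},
  {"tx": 0,"ty": 0,"tz": 0,"ax": 0,"ay": 0,"az": 0,"claw": 0},
])

```text
time_s: 24.23
tcp_pos: [0.4685, 0.1661, 0.1421]
ee_rot: [[-0.998, 0.062, 0.004], [0.062, 0.998, 0.001], [-0.004, 0.001, -1.0]]
wrist_force: [0.3, -0.3, -0.1]
gripper_width: 0.004
gripper_force: 0.0
```

Run:
```python
from h import *
look('f')
q,u,v=cloud("side",np.load("pics/fside.npy"))
m=(q[:,0]>-100)&(q[:,0]<100)&(q[:,1]>200)&(q[:,1]<430)&(q[:,2]>60)&(q[:,2]<260);a=q[m];print("left things min y",np.percentile(a,[1,50],axis=0).round(0).tolist(),len(a))
```

```text
24.23 tray [ -9.8 154. ] z 0.1421 yaw off 0.3 F [ 0.3 -0.3 -0.1] w 0.0037199982329060386 [-0.004  0.001 -1.   ]
side floorL 121 [46. 94. 72.]
side binlow 236 [-70. -14.   1.]
side binnut 293 [-52. -23.  15.]
side tab 129 [-11. 121. 108.]
top binlow 627 [-58.   4.   1.]
top binnut 219 [-53.  -7.  15.]
top tab 3 [-22. 116. 116.]
left things min y [[-99.0, 239.0, 64.0], [-45.0, 408.0, 134.0]] 2747
```

All three nuts are off the floor and show in the bin. Now I'll go down on the tab's left side and push the gate shut.

Emit:
drive_tool([
  {"tx": 0,"ty": 0,"tz": 2.3,"ax": 0,"ay": 0,"az": 0,"claw": 0},
  {"tx": 0,"ty": 0,"tz": 2.3,"ax": 0,"ay": 0,"az": 0,"claw": 0},
  {"tx": 0,"ty": 0,"tz": 2.1,"ax": 0,"ay": 0,"az": 0,"claw": 0},
  {"tx": 0,"ty": 0,"tz": 0,"ax": 0,"ay": 0,"az": 0,"claw": 0},
  {"tx": 0,"ty": -1,"tz": 0,"ax": 0,"ay": 0,"az": 0,"claw": 0},
  {"tx": 0,"ty": -1,"tz": 0,"ax": 0,"ay": 0,"az": 0,"claw": 0},
  {"tx": 0,"ty": -0.8,"tz": 0,"ax": 0,"ay": 0,"az": 0,"claw": 0},
  {"tx": 0,"ty": -0.8,"tz": 0,"ax": 0,"ay": 0,"az": 0,"claw": 0},
])

```text
time_s: 25.0
tcp_pos: [0.4648, 0.1254, 0.0762]
ee_rot: [[-0.998, 0.067, 0.005], [0.067, 0.998, 0.002], [-0.004, 0.002, -1.0]]
wrist_force: [0.5, 2.3, -1.5]
gripper_width: 0.001
gripper_force: 1.2
```

Emit:
drive_tool([
  {"tx": 0,"ty": -0.8,"tz": 0,"ax": 0,"ay": 0,"az": 0,"claw": 0},
  {"tx": 0,"ty": -0.8,"tz": 0,"ax": 0,"ay": 0,"az": 0,"claw": 0},
  {"tx": 0,"ty": -0.8,"tz": 0,"ax": 0,"ay": 0,"az": 0,"claw": 0},
  {"tx": 0,"ty": -0.8,"tz": 0,"ax": 0,"ay": 0,"az": 0,"claw": 0},
  {"tx": 0,"ty": -0.8,"tz": 0,"ax": 0,"ay": 0,"az": 0,"claw": 0},
  {"tx": 0,"ty": -0.5,"tz": 0,"ax": 0,"ay": 0,"az": 0,"claw": 0},
])

```text
time_s: 25.5
tcp_pos: [0.4608, 0.08, 0.0751]
ee_rot: [[-0.998, 0.067, 0.002], [0.067, 0.998, -0.0], [-0.002, -0.0, -1.0]]
wrist_force: [0.2, 2.0, 2.1]
gripper_width: 0.005
gripper_force: 1.1
```

```bash
python3 -c "
from h import *
st()"
```

```text
25.5 tray [-11.6  67.5] z 0.0751 yaw off 0.06 F [0.2 2.  2.1] w 0.004635162142251473 [-0.002 -0.    -1.   ]
```

Emit:
drive_tool([
  {"tx": 0,"ty": -0.3,"tz": 0,"ax": 0,"ay": 0,"az": 0,"claw": 0},
  {"tx": 0,"ty": -0.2,"tz": 0,"ax": 0,"ay": 0,"az": 0,"claw": 0},
])

```text
time_s: 25.67
tcp_pos: [0.4603, 0.0753, 0.0749]
ee_rot: [[-0.998, 0.067, 0.001], [0.067, 0.998, -0.001], [-0.001, -0.001, -1.0]]
wrist_force: [0.3, 1.9, 1.5]
gripper_width: 0.009
gripper_force: 1.0
```

Emit:
drive_tool([
  {"tx": 0,"ty": -0.3,"tz": 0,"ax": 0,"ay": 0,"az": 0,"claw": 0},
])

```text
time_s: 25.75
tcp_pos: [0.4601, 0.0727, 0.0748]
ee_rot: [[-0.998, 0.066, 0.001], [0.066, 0.998, -0.001], [-0.001, -0.001, -1.0]]
wrist_force: [0.3, 2.0, 1.1]
gripper_width: 0.009
gripper_force: 1.1
```

Emit:
drive_tool([
  {"tx": 0,"ty": -0.3,"tz": 0,"ax": 0,"ay": 0,"az": 0,"claw": 0},
])

```text
time_s: 25.83
tcp_pos: [0.4604, 0.0724, 0.075]
ee_rot: [[-0.998, 0.068, 0.003], [0.068, 0.998, 0.005], [-0.003, 0.005, -1.0]]
wrist_force: [-8.4, 23.8, 4.3]
gripper_width: 0.008
gripper_force: 11.7
```

Emit:
drive_tool([
  {"tx": 0,"ty": 1,"tz": 0,"ax": 0,"ay": 0,"az": 0,"claw": 0},
  {"tx": 0,"ty": 1.5,"tz": 0,"ax": 0,"ay": 0,"az": 0,"claw": 0},
  {"tx": 0,"ty": 0,"tz": -3.5,"ax": 0,"ay": 0,"az": 0,"claw": 0},
  {"tx": 0,"ty": 0,"tz": -3.5,"ax": 0,"ay": 0,"az": 0,"claw": 0},
  {"tx": 0,"ty": 0,"tz": -3.5,"ax": 0,"ay": 0,"az": 0,"claw": 0},
  {"tx": 0,"ty": 2,"tz": -2,"ax": 0,"ay": 0,"az": 0,"claw": 0},
  {"tx": -2,"ty": 3,"tz": 0,"ax": 0,"ay": 0,"az": 0,"claw": 0},
  {"tx": -2,"ty": 3,"tz": 0,"ax": 0,"ay": 0,"az": 0,"claw": 0},
  {"tx": 0,"ty": 0,"tz": 0,"ax": 0,"ay": 0,"az": 0,"claw": 0},
])

```text
time_s: 26.58
tcp_pos: [0.5093, 0.1753, 0.199]
ee_rot: [[-0.998, 0.064, 0.002], [0.064, 0.998, -0.001], [-0.002, -0.001, -1.0]]
wrist_force: [0.5, -0.7, 0.0]
gripper_width: 0.003
gripper_force: 0.0
```

Run:
```python
from h import *
look('g')
for f,n in(("gside","side"),("side0","side"),("gtop","top"),("top0","top")):
    q,u,v=cloud(n,np.load(f"pics/{f}.npy"))
    m=(q[:,0]>-85)&(q[:,0]<-28)&(abs(q[:,1])<52)&(q[:,2]>7)&(q[:,2]<40)
    g=np.zeros((12,22),int);np.add.at(g,(((q[m,0]+85)//5).astype(int),((q[m,1]+55)//5).astype(int)),1)
    if f=="gtop":print(g)
    for nm,b in dict(bear=(125,186,5,60,68,80),bolt=(145,180,-45,-10,80,115),rim=(-95,-20,-60,65,38,48)).items():
        k=(q[:,0]>b[0])&(q[:,0]<b[1])&(q[:,1]>b[2])&(q[:,1]<b[3])&(q[:,2]>b[4])&(q[:,2]<b[5])
        if k.sum():print(f,nm,k.sum(),np.median(q[k],axis=0).round(0),np.percentile(q[k,:2],[5,95],axis=0).round(0).tolist())
a,b=cv2.imread("pics/side0.png"),cv2.imread("pics/gside.png");d=(cv2.absdiff(a,b).sum(2)>110).astype(np.uint8)
d=cv2.morphologyEx(d,cv2.MORPH_OPEN,np.ones((3,3)));N,_,S,C=cv2.connectedComponentsWithStats(d)
print([S[i].tolist() for i in range(1,N) if S[i,4]>25])
```

```text
26.58 tray [ 30.3 165.9] z 0.199 yaw off 0.22 F [ 0.5 -0.7  0. ] w 0.002914504463590632 [-0.002 -0.001 -1.   ]
side floorL 8 [138.  53.  71.]
side floorL 116 [47. 96. 72.]
side floorM 12 [ 18. -43.  72.]
side floorM 10 [16. 46. 73.]
side floorR 18 [ 32. -63.  72.]
side binlow 234 [-70. -14.   1.]
side binnut 296 [-52. -21.  15.]
side tab 127 [-10.  51. 107.]
top floorL 10 [24. 57. 72.]
top lip 11 [  1. -21.  73.]
top binlow 628 [-57.   4.   1.]
top binnut 226 [-53.  -5.  15.]
top tab 16 [-10.  49. 119.]
gside bear 262 [154.  37.  73.] [[132.0, 12.0], [176.0, 58.0]]
gside bolt 76 [155. -23.  97.] [[149.0, -31.0], [161.0, -19.0]]
gside rim 143 [-53.  57.  43.] [[-76.0, -50.0], [-24.0, 62.0]]
side0 bear 260 [154.  37.  73.] [[132.0, 12.0], [176.0, 58.0]]
side0 bolt 84 [153. -23.  97.] [[148.0, -31.0], [161.0, -20.0]]
side0 rim 143 [-56.  38.  43.] [[-76.0, -49.0], [-24.0, 62.0]]
[[0 0 0 0 0 0 0 1 0 0 0 0 1 0 0 0 0 0 1 0 0 0]
 [0 0 0 0 0 0 0 0 0 0 0 0 0 0 0 0 0 0 0 0 0 0]
 [0 0 0 3 2 2 2 2 2 2 2 2 3 4 3 4 3 4 4 4 3 2]
 [0 1 2 2 2 2 0 0 2 2 2 2 0 0 0 0 0 0 0 0 0 0]
 [0 1 3 4 2 4 1 1 4 1 1
[... 752 characters left out ...]
, [513, 0, 88, 265, 9415], [298, 29, 4, 10, 33], [512, 49, 8, 23, 144], [496, 52, 12, 9, 52], [299, 71, 12, 10, 103], [427, 74, 20, 6, 91], [290, 86, 89, 145, 6324], [387, 146, 32, 23, 445], [305, 176, 6, 7, 34], [568, 197, 15, 10, 61], [597, 205, 43, 44, 523], [506, 218, 16, 8, 87], [478, 232, 20, 26, 276], [498, 232, 43, 38, 1091], [322, 244, 11, 6, 48], [319, 250, 14, 12, 112], [589, 251, 32, 38, 476], [617, 251, 23, 40, 516], [291, 255, 12, 10, 72], [312, 255, 33, 26, 450], [342, 259, 7, 18, 79], [531, 278, 99, 51, 3096], [322, 288, 106, 85, 3583], [490, 293, 8, 11, 61], [501, 295, 27, 18, 266], [309, 303, 12, 9, 74], [365, 315, 34, 17, 311], [431, 392, 4, 11, 36], [434, 429, 4, 14, 51]]
```

```bash
python3 -c "
from h import *
print(finish_job())"
```

```text
the job is handed in; nothing more can be done
None
```

The job is handed in, at about 26.6 s of the 72 s allowed: the gate was pushed open to its stop, all three nuts were swept out into the bin, and the gate was pushed shut to its stop again. In the depth readings the bearing, bolt and bin rim had not moved. I didn't measure the screwdriver, tape or oil can separately.

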